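Pack the stoneware set into its delivery box

TASK

Pack the set into the wooden delivery box: stand the squat jar, the sound tumbler from the bench and the small cup upright on the box's floor, each in the cork insert whose round opening is for its size (the largest for the jar, the middle one for the tumbler, the smallest for the cup), and close the jar with the lid that fits it, knob up and seated flat on its rim. Set each piece down rather than dropping it. Leave where they are the tumbler with the broken rim and the lid that is too small.

Things in the scene. Friction and masses are not known exactly. Their poses are not given: they have to be found in the camera images.
- box: shallow open delivery box of light wood, fixed to the bench: 302 mm long (its y), 110 mm wide (its x), 24 mm high, walls and floor 7 mm thick, holding three square cork inserts in a row. Origin: centre of its underside, on the bench; z up.
- insert_large: cork slab 95.5 mm square, 12.5 mm thick, with a round through opening of 80 mm, the largest of three; fixed in a wooden box. Origin: centre of the opening at the box floor (7 mm above the bench), where the piece stands; cork top 12.5 mm, box rim 17 mm above it. x across the box, y along it, z up. 
- insert_medium: cork slab 95.5 mm square, 12.5 mm thick, with a round through opening of 72 mm, the middle one of three; fixed in a wooden box. Origin: centre of the opening at the box floor (7 mm above the bench), where the piece stands; cork top 12.5 mm, box rim 17 mm above it. x across the box, y along it, z up. Inserts lie in a row, 96 mm apart, in any order.
- insert_small: cork slab 95.5 mm square, 12.5 mm thick, with a round through opening of 60 mm, the smallest of three; fixed in a wooden box. Origin: centre of the opening at the box floor (7 mm above the bench), where the piece stands; cork top 12.5 mm, box rim 17 mm above it. x across the box, y along it, z up. 
- jar: dark grey stoneware, squat open jar with straight sides, 62 mm outer diameter, 60 mm high, its open mouth 53 mm across, wall 4.5 mm; about 0.17 kg. It stands on the bench. Origin: centre of its underside; z up out of the mouth.
- lid: dark grey stoneware, fits the jar: disc 68 mm across, upright round knob (18 mm across, 22 mm tall), below it a tapered flange 7 mm deep (47 mm at the disc, 38 mm at its foot). Lies on its flange, knob up. Origin: centre of the flange foot, z up; disc underside 7, disc top at most 14.5, knob top 37 mm above it. Seated, its origin is 53 mm above the jar's. About 0.07 kg.
- tumbler: dark grey stoneware, the sound tumbler standing on the bench: 56 mm diameter near the foot, drawn in to 53 mm over its upper half, 80 mm high, whole rim, wall 4 mm; about 0.15 kg. Origin: centre of its underside; z up out of the mouth.
- cup: dark grey stoneware, small open cup, 42 mm diameter over its upper half (40 mm at the foot), 45 mm high, wall 3.5 mm; about 0.06 kg. It stands on the bench. Origin: centre of its underside; z up out of the mouth.
- chipped_tumbler: dark grey stoneware, a reject: the same tumbler (56 mm diameter, 80 mm high) standing on the bench, but with a piece about 37 mm wide and 26 mm deep broken out of its rim, the break showing pale. Not to be moved. Origin: centre of its underside; the break faces its +x.
- small_lid: dark grey stoneware, the lid of some other pot, made like the jar's lid but only 50 mm in diameter (knob 14 mm in diameter, 37 mm high in all), so that it would fall into the jar. Lies on the bench. Not to be moved. Origin: centre of its flange's lower face.
Mind the look-alikes: they are no part of the job. What is shaped like the tumbler but blue or green is not meant.

How it is judged:
By the outcome, as a careful person would: the job done as asked, in the order asked, and still so for the second after the job is handed in, with the robot touching nothing.
It also fails if it takes over 106 s, if anything falls off the work surface, if the arm or the gripper's body presses on something with over 40 N, if the wrist force passes 120 N, or if a joint passes its speed limit or range.

ROBOT

A 7-joint arm with a two-finger parallel gripper is mounted at the origin on the work surface. World frame = base frame: x ahead of the robot, y to its left, z up, the work surface at z = 0. Lengths are in mm, angles in degrees, forces in N, time in s.
With the tool pointing down it reaches from about 375 to 925 mm from the base axis. Payload 3.1 kg.
Tool frame: the origin (TCP) lies on the centre line of the jaws, within the pads' length; the fingertips stand 25 mm ahead of it and the grasp point (between the pads) lies 6 mm ahead of it (r.tcp_to_tips is the distance from the TCP to the fingertips, in mm); z points along the fingers, y is the direction in which the jaws open and shut (so a half turn about z gives the same grasp; the last joint's range is limited). The gripper opens to 85 mm and grips with 20 to 120 N. Pads are 22 mm wide; open, the fingers measure 114 mm over their backs; the gripper's body (76 mm by 85 mm) begins 54 mm behind the grasp point. The pads swing forward as they close: fully open they stand 13 mm farther back than shut.
Start: joints at [68.48, 21.939, 2.515, 91.553, -1.026, 66.532, -2.859], TCP at [178.276, -625.076, 230.869] pointing down, gripper open.
Joint ranges: [-149.38, 149.38], [-23.57, 123.04], [-84.95, 90], [0, 143.3], [-89.99, 269.99], [3.08, 112.72], [-163.45, 163.45]. Speed limits (degrees/s): [159.86, 159.86, 180, 180, 180, 180, 180].

INTERFACE

Orientations are given as a 3x3 rotation matrix whose columns are the frame's x, y, z axes.
In Python, from cell import monitor, cams, ticket, nets, r gives the robot as it stands.
- The arm moves only by the tool play_rows, never from a script. Its argument "rows" is a list of rows, each a list of 7 numbers: the opening, from -1 (shut) to 1 (fully open), then the shift along the tool's x, y, z in mm, then the turn, a rotation vector about the tool's x, y, z in degrees. A call has 1 to 12 rows; each row shifts and turns the commanded pose from where the row before left it, along the tool's axes as they then stand; what a row does not reach is not made up. A row lasts 1/12 s, in which the tool goes at most 41.7 mm and 7.16 degrees, less where a joint would pass 70% of its speed; a pose out of reach is approached as far as the arm can. A call is refused whole if a number of a shift passes 41.7 or a number of a turn 7.16, either way. A call with a gripper value outside its range is refused whole. The fingers move at their own pace and stop on an object; the grip force is fixed at half the most. Time passes only in rows, so rows that do not move let the fingers close. It gives the time, the measured TCP pose, the force and the opening at its end, in the units of the state.
- monitor.get_obs(): the state, without advancing time (a new reading comes with each control period).
- cams.capture(name): name is "side" or "top"; returns a dict with "pixels" (400x640x3 uint8, red, green, blue), "z_map" (400x640 float32, mm along the optical axis (not along the pixel's ray), 0 where there is no reading), "fx", "fy", "cx", "cy" (pixels), "xyz" and "orientation" of the camera in the world. Camera axes: x right, y up, looking along -z (the intrinsics and any distortion apply to the point x, -y, -z); pixel columns grow to the right and rows downward; lengths in mm; the calibration is good to about 2 mm. A picture is of the moment at which its call begins.
- ticket.close_job(): hands the job in, once; it reports no verdict.
Trained networks look in a picture, given as the dict that the camera call returned (one of the last four; its "shot" number tells which), for a name from the list of things; names that differ only in an ending like _2 or _b are one class to them, and where a whole thing is asked for, a point or a joint stands for the part that bears it (a point fixed in the world has none). Each returns a list of dicts, best first, with "score" (0 to 1); they miss things now and then, are a little off and sometimes report something else, mostly with a low value. They report only what shows in the picture. A call takes as long as a camera call. They do not tell look-alikes from the thing itself.
- nets.recognise(picture, query): "position" ([column, row] in pixels, amid what is visible of it).
The state is a dict: "time_s": time; "joint_positions": joint angles; "joint_velocities": joint speeds; "tau": joint torques, N m; "tool_pos": TCP position; "eef_rot": TCP orientation; "contact_force": force on the tool from outside, world axes, zero at the start; "moment": the same for the moment, N m; "width": finger opening in mm.
Only numpy, scipy, OpenCV 4.12 (cv2) and the standard library are available. Lean on these libraries where they do the work, as an engineer would, in place of code of your own. Each camera call takes 0.05 s, during which the arm holds its last target.

## Working session

There is one attempt and no reset: what is moved stays moved. The work goes in short steps, Python scripts to look and compute and a tool call to move; the robot and the scene stay as the last step left them, time stands still between calls to the robot, and variables do not carry over. Pictures are saved under pics/ and viewed, and the job is handed in when it is done.

Besides the shell and the picture viewer there is one more tool, called after "Emit:" by a JSON object that holds its "api" and its "payload". play_rows: Moves the arm, as the interface text tells. Its arguments: {"type":"object","properties":{"rows":{"type":"array"}},"required":["rows"]}

```bash
ls; mkdir -p pics; python3 - <<'E'
from cell import monitor, cams, ticket, nets, r
import cv2,numpy as np,pickle
o=monitor.get_obs()
print(o)
for n in("top","side"):
    c=cams.capture(n); pickle.dump(c,open(n+".pkl","wb"))
    cv2.imwrite(f"pics/{n}0.png",c["pixels"][:,:,::-1])
    print(n,c["xyz"],c["orientation"],c["fx"],c["fy"],c["cx"],c["cy"],c.keys())
    for q in "box insert_large insert_medium insert_small jar lid tumbler cup chipped_tumbler small_lid".split():
        print(q,[(np.round(d["position"]),round(d["score"],2)) for d in nets.recognise(c,q)][:5])
E
```

```text
pics
{'time_s': 0.0, 'joint_positions': array([68.47820131, 21.99337782,  2.51168571, 91.65056784, -1.02555448,
       66.53098015, -2.85831136]), 'joint_velocities': array([ 0.03292841,  0.0947589 , -0.05300082, -0.0514138 ,  0.0646272 ,
       -0.14673114, -0.01669607]), 'tau': array([-3.57242225e-04, -4.33463287e+01,  1.02444973e+00, -2.49512941e+01,
        1.06806672e-02,  1.13146272e-02, -3.91446832e-06]), 'tool_pos': array([ 178.0020183 , -624.15879106,  229.45910111]), 'eef_rot': array([[ 9.61629253e-01,  2.74350915e-01, -8.68933263e-04],
       [ 2.74352252e-01, -9.61625976e-01,  2.51460869e-03],
       [-1.45703604e-04, -2.65651507e-03, -9.99996461e-01]]), 'contact_force': array([-0.65515701,  0.86529056,  0.13561859]), 'moment': array([-0.02251135,  0.04283074, -0.04770485]), 'width': 85.33320251402824}
top [ 432.51736362   12.27585937 1444.33713293] [[-0.00355022  0.99798388 -0.0633686 ]
 [-0.99994069 -0.0028904   0.01050104]
 [ 0.01029671  0.06340212  0.99793494]] 475.85371531597747 475.85371531597747 313.9452731479354 198.11339918377274 dict_keys(['pixels', 'z_map', 'fx
[... 745 characters left out ...]
0186]] 392.8315378671017 392.8315378671017 311.67257921318316 198.43812595639758 dict_keys(['pixels', 'z_map', 'fx', 'fy', 'cx', 'cy', 'xyz', 'orientation', 'shot'])
box [(array([359., 216.]), 0.62)]
insert_large [(array([364., 212.]), 0.67)]
insert_medium [(array([356., 167.]), 0.82)]
insert_small [(array([359., 192.]), 0.87)]
jar [(array([262., 144.]), 0.69)]
lid [(array([295., 121.]), 0.68)]
tumbler [(array([254., 230.]), 0.85), (array([297., 228.]), 0.81), (array([327., 255.]), 0.78), (array([360., 169.]), 0.72), (array([361., 213.]), 0.37)]
cup [(array([329., 356.]), 0.71)]
chipped_tumbler [(array([284., 186.]), 0.74)]
small_lid [(array([269., 320.]), 0.56), (array([294., 121.]), 0.45)]
```

View pics/top0.png

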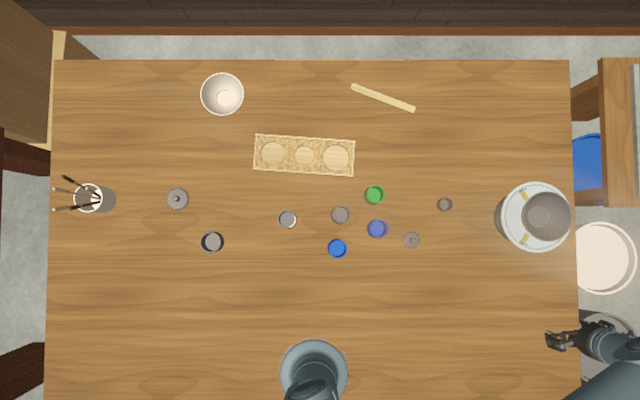

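View pics/side0.png

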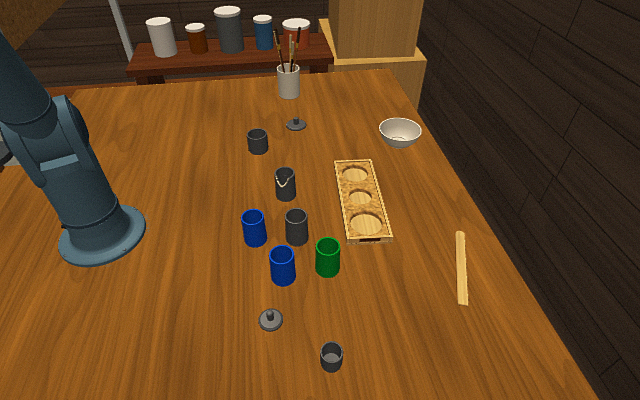

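```bash
python3 - <<'E'
import pickle,cv2
t=pickle.load(open("top.pkl","rb"))["pixels"][:,:,::-1];s=pickle.load(open("side.pkl","rb"))["pixels"][:,:,::-1]
cv2.imwrite("pics/topc.png",cv2.resize(t[110:300,150:470],None,fx=2.5,fy=2.5,interpolation=2))
cv2.imwrite("pics/sidec.png",cv2.resize(s[100:380,210:430],None,fx=2.1,fy=2.1,interpolation=2))
E
```

```text
(no output)
```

View pics/topc.png

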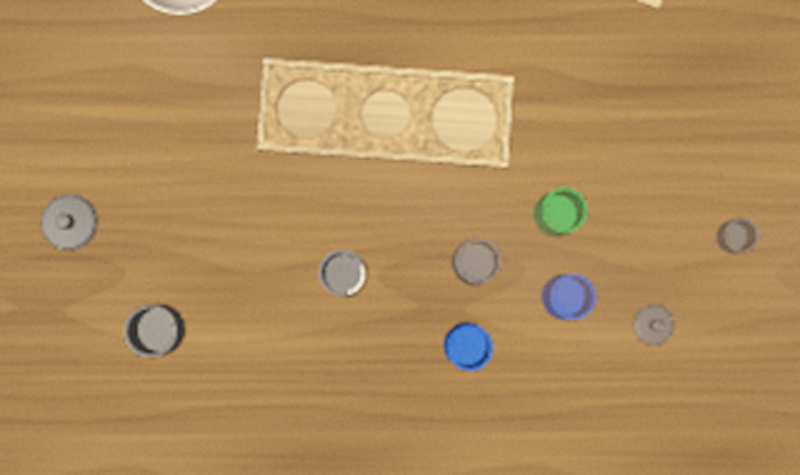

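View pics/sidec.png

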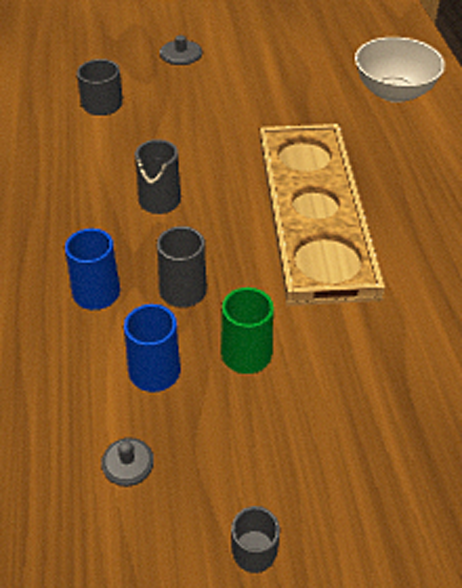

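The top view holds these look-alikes:
- **Tumblers:** the chipped one, with a pale break, is at (288,219). The sound grey one is at (340,215). Blue ones are at (337,248) and (377,229), and a green one at (375,195).
- **Lids:** the large one at (177,198) spans about 22 px, roughly 67 mm, so it fits the jar. The small one at (411,240) spans about 16 px, roughly 49 mm, so it is the reject.
- **Jar and cup:** the jar is at (212,242) and the cup at (444,204).
- **Inserts:** medium, small and large run from left to right at (272,152), (304,154) and (336,157).

Both enlarged crops confirm this. Next I'll measure positions from the depth data.

```bash
cat > h.py <<'E'
import numpy as np,pickle,cv2
from scipy.optimize import least_squares
def cloud(c):
    z=c["z_map"].astype(float);v,u=np.indices(z.shape)
    x=(u-c["cx"])/c["fx"]*z;y=-(v-c["cy"])/c["fy"]*z
    P=np.stack([x,y,-z],-1)@np.array(c["orientation"]).T+np.array(c["xyz"])
    P[z<=0]=np.nan
    return P
def pix2plane(c,uv,z):
    d=np.array([(uv[0]-c["cx"])/c["fx"],-(uv[1]-c["cy"])/c["fy"],-1])
    d=np.array(c["orientation"])@d;o=np.array(c["xyz"])
    return o+d*(z-o[2])/d[2]
E
python3 - <<'E'
from h import *
T=pickle.load(open("top.pkl","rb"));S=pickle.load(open("side.pkl","rb"))
A={"top":cloud(T),"side":cloud(S)}
g=dict(jar=(212,242,60,31),lid=(177,198,14,34),tum=(340,215,80,26.5),chip=(288,219,80,26.5),cup=(444,204,45,21),slid=(411,240,14,25),green=(375,195,80,26.5),blue=(377,229,80,26.5),blue2=(337,248,80,26.5))
for k,(u,v,h,R) in g.items():
    p0=pix2plane(T,(u,v),h)[:2]
    for n,P in A.items():
        Q=P.reshape(-1,3);m=(np.linalg.norm(Q[:,:2]-p0,axis=1)<R+18)
        Q=Q[m];bench=np.median(Q[Q[:,2]<8,2]) if (Q[:,2]<8).any() else np.nan
        q=Q[Q[:,2]>(5 if h==14 else 8)]
        # outline: bounding of object in xy: fit outer circle with fixed R
        top=q[(q[:,2]>h-8)&(q[:,2]<h+8)]
        H=cv2.minEnclosingCircle(top[:,:2].astype(np.float32)) if len(top)>3 else None
        # robust fit: push points to be within R annulus
        d=lambda c:np.maximum(0,np.linalg.norm(top[:,:2]-c,axis=1)-R)
        if H is not None:
            f=least_squares(lambda c:np.r_[np.linalg.norm(top[:,:2]-c,axis=1)-R] if h!=14 else d(c),H[0],loss="soft_l1")
            print(k,n,np.round(p0),len(top),"bench",round(bench,1),"maxz",round(q[:,2].max(),1),"enc",np.round(H[0],1),round(H[1],1),"fit",np.round(f.x,1),"mean",np.round(top.mean(0),1))
E
```

```text
jar top [394. 293.] 114 bench 1.2 maxz 65.0 enc [393.3 300.8] 31.2 fit [393.  300.1] mean [394.2 301.3  58.9]
jar side [394. 293.] 124 bench -0.2 maxz 62.1 enc [393.4 297.2] 33.0 fit [393.1 297. ] mean [392.  296.1  57. ]
lid top [525. 409.] 369 bench 0.2 maxz 45.6 enc [523.5 407.9] 47.0 fit [521.7 408.8] mean [521.9 408.9  12.9]
lid side [525. 409.] 173 bench -0.3 maxz 38.1 enc [520.8 406.2] 33.8 fit [520.8 406.2] mean [520.4 399.2  12.9]
tum top [470. -77.] 75 bench 1.1 maxz 85.8 enc [472.9 -78.5] 26.4 fit [473.2 -78.4] mean [472.1 -78.6  79.4]
tum side [470. -77.] 170 bench -0.2 maxz 83.0 enc [472.4 -81.4] 27.3 fit [472.5 -81.7] mean [472.9 -83.1  77.3]
chip top [459.  72.] 70 bench 1.0 maxz 86.0 enc [459.7  79. ] 26.4 fit [458.9  77.6] mean [462.   84.3  79.7]
chip side [459.  72.] 108 bench -0.1 maxz 82.2 enc [459.3  77. ] 27.9 fit [458.2  74.5] mean [461.3  80.7  77.4]
cup top [ 503. -386.] 62 bench -0.0 maxz 50.2 enc [ 502.6 -390.8] 21.4 fit [ 502.9 -391.3] mean [ 502.8 -390.7   43.9]
cup side [ 503. -386.] 197 bench 0.1 maxz 47.2 enc [ 503.8 -394.5] 21.5 fit [ 503.3 -394.6] m
[... 274 characters left out ...]
 top [ 528. -178.] 84 bench 0.8 maxz 85.8 enc [ 531.3 -178. ] 26.7 fit [ 530.8 -178. ] mean [ 531. -178.   79.]
green side [ 528. -178.] 198 bench -0.1 maxz 82.2 enc [ 530.6 -181.3] 26.9 fit [ 530.6 -181.1] mean [ 530.9 -182.4   77.7]
blue top [ 430. -182.] 83 bench 1.1 maxz 85.1 enc [ 430.4 -186.7] 26.5 fit [ 431.  -186.3] mean [ 430.1 -187.7   78.9]
blue side [ 430. -182.] 206 bench -0.2 maxz 82.9 enc [ 431.3 -189.3] 27.4 fit [ 431.2 -189.8] mean [ 431.1 -190.4   77.6]
blue2 top [376. -67.] 85 bench 0.9 maxz 85.8 enc [373.2 -67.7] 26.4 fit [373.3 -67.5] mean [373.8 -68.5  79.2]
blue2 side [376. -67.] 172 bench -0.5 maxz 81.6 enc [372.3 -70.7] 27.5 fit [373.3 -71.1] mean [373.3 -71.7  77.2]
```

```bash
python3 - <<'E'
from h import *
T=pickle.load(open("top.pkl","rb"));S=pickle.load(open("side.pkl","rb"))
for n,c in(("top",T),("side",S)):
    P=cloud(c);p0=pix2plane(T,(304,154),20)
    Q=P.reshape(-1,3);m=(abs(Q[:,0]-p0[0])<85)&(abs(Q[:,1]-p0[1])<190)&(Q[:,2]>12)&(Q[:,2]<45)
    q=Q[m]; rect=cv2.minAreaRect(q[:,:2].astype(np.float32))
    # robust rectangle fit: maximise points inside 302x110 -> hinge
    def f(p):
        a=np.deg2rad(p[2]);d=q[:,:2]-p[:2];x=d@[np.cos(a),np.sin(a)];y=d@[-np.sin(a),np.cos(a)]
        return np.r_[np.maximum(0,abs(x)-55),np.maximum(0,abs(y)-151)]
    rr=q[q[:,2]>0]
    s=least_squares(f,[rect[0][0],rect[0][1],-2],loss="soft_l1")
    print(n,p0.round(),len(q),rect,s.x.round(2),s.cost)
E
python3 - <<'E'
import sys;sys.path.insert(0,'.')
from h import *
T=pickle.load(open("top.pkl","rb"));S=pickle.load(open("side.pkl","rb"))
# color crops of box for visual circle/corner picking
t=T["pixels"][120:185,245:365,::-1];s=S["pixels"][150:250,325:400,::-1]
cv2.imwrite("pics/bt.png",cv2.resize(t,None,fx=6,fy=6,interpolation=2))
cv2.imwrite("pics/bs.png",cv2.resize(s,None,fx=6,fy=6,interpolation=2))
E
```

```text
top [656.  27.  20.] 2483 ((652.144775390625, 17.495391845703125), (325.6746826171875, 111.55429077148438), 85.89427185058594) [652.91  28.61  -4.14] 25.032843640300655
side [656.  27.  20.] 2442 ((652.6668701171875, 26.367050170898438), (305.1737365722656, 110.702392578125), 86.06269836425781) [652.49  25.95  -3.99] 7.660014121424615
```

View pics/bt.png

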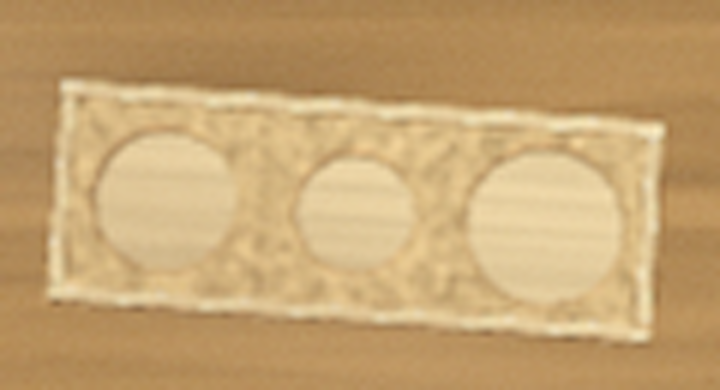

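View pics/bs.png

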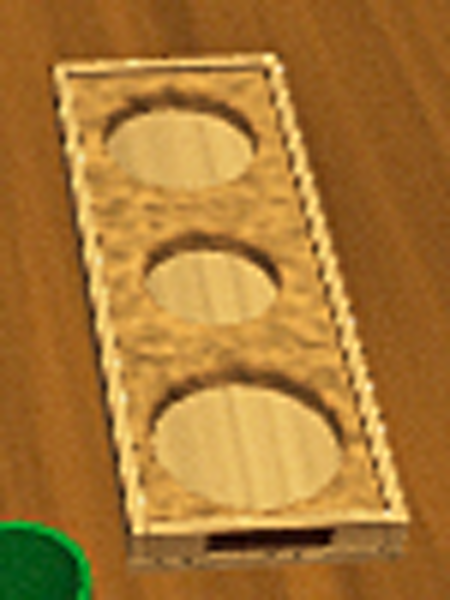

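Centres, averaged over the two cameras, which differ by about 3 mm in y:

| Thing | x (mm) | y (mm) |
|---|---|---|
| Jar | 393 | 298.5 |
| Tumbler | 473 | -80 |
| Cup | 503 | -393 |
| Lid | 521 | 407.5 |
| Insert, large | 646 | -68.5 |
| Insert, small | 653 | 27 |
| Insert, medium | 659.5 | 123 |

The box yaw is -4°. I'll align the tool so that its x is along box y and its y is along box x.

Emit:
{"api": "play_rows", "payload": {"rows": [[1, 0, 0, 0, 0, 0, -7], [1, 0, 0, 0, 0, 0, -7], [1, 0, 0, 0, 0, 0, -7], [1, 0, 0, 0, 0, 0, -7], [1, 0, 0, 0, 0, 0, -7], [1, 0, 0, 0, 0, 0, -7], [1, 0, 0, 0, 0, 0, -7], [1, 0, 0, 0, 0, 0, -7], [1, 0, 0, 0, 0, 0, -7], [1, 0, 0, 0, 0, 0, -7], [1, 0, 0, 0, 0, 0, 0]]}}

```text
time_s: 2.02
tool_pos: [178.2, -625.1, 230.8]
eef_rot: [[0.069, 0.998, 0.0], [0.998, -0.069, 0.0], [0.0, 0.0, -1.0]]
contact_force: [-0.5, -1.0, 0.7]
width: 85.5
```

```bash
cat > g.py <<'E'
import sys,numpy as np
from cell import monitor
def go(x,y,z,nm=38):
    o=monitor.get_obs();R=np.array(o["eef_rot"]);d=R.T@(np.array([x,y,z])-o["tool_pos"])
    print("t",round(o["time_s"],2),"tool shift",d.round(1),"rows",int(np.ceil(np.linalg.norm(d)/nm)),"pos",o["tool_pos"].round(1),"F",o["contact_force"].round(1),"w",round(o["width"],1))
    print("yang",np.degrees(np.arctan2(R[1,1],R[0,1])).round(2),"z",R[:,2].round(4),"j",o["joint_positions"].round(0))
if __name__=="__main__":
    go(*map(float,sys.argv[1:4]))
E
python3 g.py 393 298.5 200; python3 g.py 480 -150 230
```

```text
t 2.02 tool shift [936.3 150.3  31. ] rows 25 pos [ 178.2 -625.1  230.8] F [-0.5 -1.   0.7] w 85.5
yang -3.98 z [ 2.e-04  1.e-04 -1.e+00] j [78. 22. -9. 91.  4. 67. 64.]
t 2.02 tool shift [494.9 268.2   0.9] rows 15 pos [ 178.2 -625.1  230.8] F [-0.5 -1.   0.7] w 85.5
yang -3.98 z [ 2.e-04  1.e-04 -1.e+00] j [78. 22. -9. 91.  4. 67. 64.]
```

Emit:
{"api": "play_rows", "payload": {"rows": [[1, 33, 20, 0, 0, 0, 0], [1, 33, 20, 0, 0, 0, 0], [1, 33, 20, 0, 0, 0, 0], [1, 33, 20, 0, 0, 0, 0], [1, 33, 20, 0, 0, 0, 0], [1, 33, 20, 0, 0, 0, 0], [1, 33, 20, 0, 0, 0, 0], [1, 33, 20, 0, 0, 0, 0], [1, 33, 20, 0, 0, 0, 0], [1, 33, 20, 0, 0, 0, 0], [1, 33, 20, 0, 0, 0, 0], [1, 33, 20, 0, 0, 0, 0]]}}

```text
time_s: 3.02
tool_pos: [446.7, -245.7, 231.3]
eef_rot: [[0.075, 0.997, 0.001], [0.997, -0.075, -0.001], [-0.001, 0.001, -1.0]]
contact_force: [0.6, -0.5, -0.3]
width: 85.3
```

Emit:
{"api": "play_rows", "payload": {"rows": [[1, 38, -6, 0, 0, 0, 0], [1, 38, -6, 0, 0, 0, 0], [1, 38, -6, 0, 0, 0, 0], [1, 38, -6, 0, 0, 0, 0], [1, 38, -6, 0, 0, 0, 0], [1, 38, -6, 0, 0, 0, 0], [1, 38, -6, 0, 0, 0, 0], [1, 38, -6, 0, 0, 0, 0], [1, 38, -6, 0, 0, 0, 0], [1, 38, -6, 0, 0, 0, 0], [1, 38, -6, 0, 0, 0, 0]]}}

```text
time_s: 3.93
tool_pos: [409.4, 176.1, 231.4]
eef_rot: [[0.075, 0.997, 0.002], [0.997, -0.075, -0.001], [-0.001, 0.002, -1.0]]
contact_force: [0.5, -0.1, 0.2]
width: 85.6
```

```bash
python3 g.py 393 298.5 150
```

```text
t 3.93 tool shift [120.8 -25.7  81.3] rows 4 pos [409.4 176.1 231.4] F [ 0.5 -0.1  0.2] w 85.6
yang -4.31 z [ 1.9e-03 -7.0e-04 -1.0e+00] j [ 24.   2. -52. 116.   2.  62. -34.]
```

Emit:
{"api": "play_rows", "payload": {"rows": [[1, 31, -6, 20, 0, 0, 0], [1, 31, -6, 20, 0, 0, 0], [1, 31, -6, 20, 0, 0, 0], [1, 28, -7.7, 21, 0, 0, 0], [1, 0, 0, 20, 0, 0, 0], [1, 0, 0, 20, 0, 0, 0], [1, 0, 0, 0, 0, 0, 0]]}}

```text
time_s: 4.52
tool_pos: [389.8, 295.5, 106.3]
eef_rot: [[0.072, 0.997, -0.007], [0.997, -0.072, -0.004], [-0.004, -0.007, -1.0]]
contact_force: [-0.1, -0.4, 0.3]
width: 85.3
```

```bash
cat > look.py <<'E'
import sys,cv2
from cell import cams
import pickle
n,name,r0,r1,c0,c1=sys.argv[1],sys.argv[2],*map(int,sys.argv[3:7])
c=cams.capture(n);pickle.dump(c,open(f"{name}.pkl","wb"))
i=c["pixels"][r0:r1,c0:c1,::-1];f=min(800/(c1-c0),600/(r1-r0))
cv2.imwrite(f"pics/{name}.png",cv2.resize(i,None,fx=f,fy=f,interpolation=2))
E
python3 g.py 393 298.5 46; python3 look.py side s1 80 180 190 340
```

```text
t 4.52 tool shift [ 3.5  3.3 60.3] rows 2 pos [389.8 295.5 106.3] F [-0.1 -0.4  0.3] w 85.3
yang -4.15 z [-0.0069 -0.0037 -1.    ] j [  4.  22. -52. 117.  22.  51. -65.]
```

View pics/s1.png

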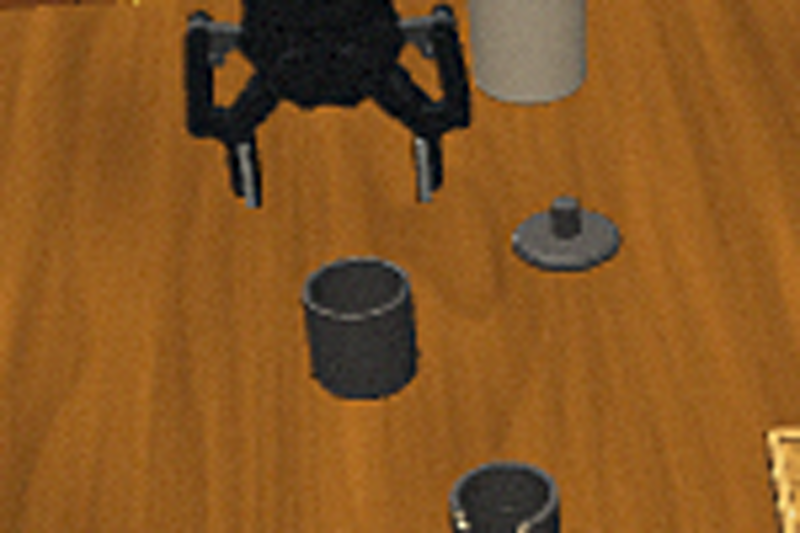

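The gripper hangs open above the jar, with fingertips at about crop (247,205) and (425,205) and the jar at (358,330). I'll check the side camera's calibration against the known tip midpoint.

```bash
python3 - <<'E'
from h import *
c=pickle.load(open("s1.pkl","rb"))
R=np.array(c["orientation"]);o=np.array(c["xyz"])
def proj(p):
    q=R.T@(np.array(p)-o);return c["cx"]+c["fx"]*q[0]/-q[2],c["cy"]-c["fy"]*q[1]/-q[2]
for z in(81,94):print(z,np.round(proj([389.8,295.5,z]),1), "seen", 190+336/5.33, 80+205/5.33)
P=cloud(c)
for u,v in((236,116),(237,117),(269,116),(270,117),(235,114),(270,113)):print(u,v,P[v,u].round(1))
E
```

```text
81 [254.6 127.8] seen 253.03939962476548 118.46153846153845
94 [254.1 124. ] seen 253.03939962476548 118.46153846153845
236 116 [341.7 289.4 128.8]
237 117 [344.1 289.3 125.4]
269 116 [435.3 278.  127.6]
270 117 [437.9 280.5 122.6]
235 114 [339.8 289.7 135.4]
270 113 [439.  285.4 132.7]
```

```bash
python3 g.py 393 298.5 46; python3 -c "
from cell import r
print(dir(r)); print(r.tcp_to_tips)"; python3 - <<'E'
from h import *
c=pickle.load(open("s1.pkl","rb"))
P=cloud(c);Q=P[100:125,225:285].reshape(-1,3)
m=(Q[:,2]>90)&(np.abs(Q[:,1]-290)<60)
q=Q[m];print(len(q),np.percentile(q[:,2],[0,1,3,10]).round(1));print(q[q[:,2]<np.percentile(q[:,2],5)].round(0))
E
```

```text
t 4.57 tool shift [ 2.9  2.  62.1] rows 2 pos [391.1 295.9 108.1] F [ 0.2 -0.7 -0.1] w 85.5
yang -4.17 z [-0.0045 -0.0025 -1.    ] j [  4.  22. -52. 117.  22.  51. -64.]
['IKError', '__class__', '__delattr__', '__dict__', '__dir__', '__doc__', '__eq__', '__format__', '__ge__', '__getattribute__', '__getstate__', '__gt__', '__hash__', '__init__', '__init_subclass__', '__le__', '__lt__', '__module__', '__ne__', '__new__', '__reduce__', '__reduce_ex__', '__repr__', '__setattr__', '__sizeof__', '__str__', '__subclasshook__', '__weakref__', 'tcp_to_tips']
25.0
283 [121.6 122.3 125.2 130.7]
[[347. 297. 127.]
 [438. 287. 125.]
 [441. 283. 127.]
 [336. 293. 127.]
 [347. 291. 127.]
 [432. 279. 127.]
 [438. 282. 125.]
 [344. 289. 125.]
 [347. 292. 124.]
 [432. 282. 122.]
 [435. 282. 122.]
 [438. 280. 123.]
 [341. 285. 125.]
 [344. 290. 122.]
 [347. 289. 122.]]
```

Emit:
{"api": "play_rows", "payload": {"rows": [[1, 2, 0.5, 20, 0, 0, 0], [1, 0, 0, 20, 0, 0, 0], [1, 0, 0, 14, 0, 0, 0], [1, 0, 0, 0, 0, 0, 0], [1, 0, 0, 0, 0, 0, 0], [1, 0, 0, 0, 0, 0, 0]]}}

```text
time_s: 5.07
tool_pos: [394.8, 299.6, 57.6]
eef_rot: [[0.073, 0.997, 0.003], [0.997, -0.073, 0.001], [0.002, 0.003, -1.0]]
contact_force: [-0.3, 0.4, 0.6]
width: 85.4
```

```bash
python3 look.py side s2 80 180 190 340;python3 g.py 393 298.5 46
```

```text
t 5.12 tool shift [-1.4 -1.8 11.7] rows 1 pos [394.8 299.7  57.7] F [-0.2 -0.1  0.8] w 85.6
yang -4.16 z [ 0.003   0.0016 -1.    ] j [ -0.  27. -48. 118.  28.  46. -69.]
```

View pics/s2.png

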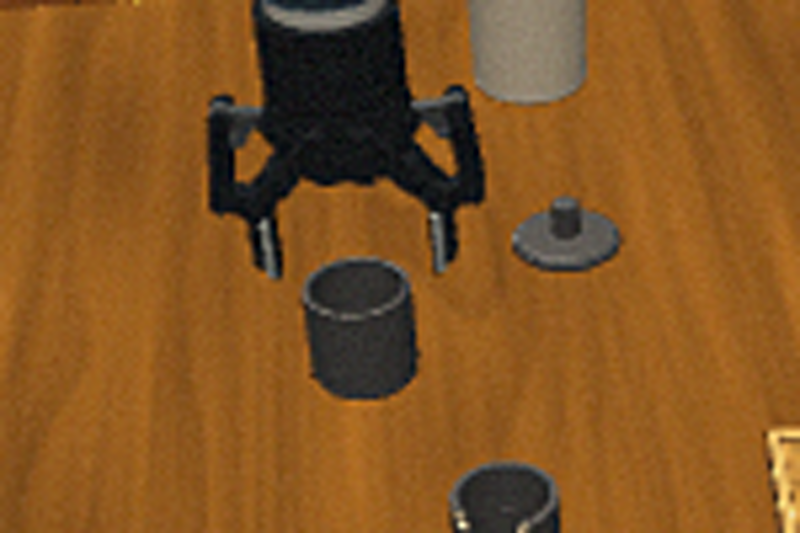

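```bash
python3 - <<'E'
from h import *
c=pickle.load(open("s2.pkl","rb"))
P=cloud(c)
np.set_printoptions(linewidth=200,suppress=True)
for v in range(112,136,2):
    print(v,"L",[tuple(P[v,u].round(0).astype(int)) for u in range(236,243)if P[v,u,2]>15],"R",[tuple(P[v,u].round(0).astype(int)) for u in range(270,277)if P[v,u,2]>15])
E
```

```text
112 L [(np.int64(347), np.int64(311), np.int64(129)), (np.int64(350), np.int64(313), np.int64(127)), (np.int64(354), np.int64(296), np.int64(137)), (np.int64(357), np.int64(288), np.int64(141)), (np.int64(361), np.int64(282), np.int64(144))] R [(np.int64(439), np.int64(303), np.int64(126)), (np.int64(442), np.int64(303), np.int64(126)), (np.int64(445), np.int64(304), np.int64(124)), (np.int64(456), np.int64(284), np.int64(135))]
114 L [(np.int64(344), np.int64(311), np.int64(122)), (np.int64(347), np.int64(308), np.int64(124)), (np.int64(351), np.int64(290), np.int64(134)), (np.int64(354), np.int64(285), np.int64(137)), (np.int64(357), np.int64(284), np.int64(137)), (np.int64(360), np.int64(284), np.int64(137))] R [(np.int64(439), np.int64(285), np.int64(129)), (np.int64(442), np.int64(289), np.int64(127)), (np.int64(445), np.int64(295), np.int64(123)), (np.int64(447), np.int64(295), np.int64(123)), (np.int64(450), np.int64(292), np.int64(125)), (np.int64(453), np.int64(291), np.int64(125)), (np.int64(456), np.int64(283), np.int64(129))]
116 L [(np.int64(341), np.int64(301), np.int64
[... 3550 characters left out ...]
), np.int64(77))] R [(np.int64(438), np.int64(289), np.int64(80)), (np.int64(441), np.int64(282), np.int64(84)), (np.int64(444), np.int64(292), np.int64(77)), (np.int64(447), np.int64(288), np.int64(79))]
130 L [(np.int64(340), np.int64(301), np.int64(74)), (np.int64(344), np.int64(293), np.int64(79)), (np.int64(347), np.int64(291), np.int64(80)), (np.int64(349), np.int64(294), np.int64(78)), (np.int64(352), np.int64(299), np.int64(74))] R [(np.int64(437), np.int64(287), np.int64(75)), (np.int64(440), np.int64(286), np.int64(75)), (np.int64(443), np.int64(289), np.int64(72))]
132 L [(np.int64(345), np.int64(295), np.int64(70)), (np.int64(349), np.int64(292), np.int64(72))] R []
134 L [] R []
```

Depth puts the open fingertips at z≈70 with the TCP at 57.7. That is about 24 mm higher than the stated geometry implies. I'll go up and measure with the fingers shut.

Emit:
{"api": "play_rows", "payload": {"rows": [[0, 0, 0, -30, 0, 0, 0], [-1, 0, 0, -20, 0, 0, 0], [-1, 0, 0, 0, 0, 0, 0], [-1, 0, 0, 0, 0, 0, 0], [-1, 0, 0, 0, 0, 0, 0], [-1, 0, 0, 0, 0, 0, 0], [-1, 0, 0, 0, 0, 0, 0], [-1, 0, 0, 0, 0, 0, 0], [-1, 0, 0, 0, 0, 0, 0]]}}

```text
time_s: 5.87
tool_pos: [392.9, 298.7, 105.3]
eef_rot: [[0.071, 0.997, -0.001], [0.997, -0.071, -0.001], [-0.001, -0.001, -1.0]]
contact_force: [0.2, 0.2, 0.0]
width: 0.2
```

```bash
python3 look.py side s3 80 180 190 340;python3 g.py 393 298.5 46
python3 - <<'E'
from h import *
for f in("s2","s3"):
    c=pickle.load(open(f+".pkl","rb"));P=cloud(c)
    for v in range(98,140,2): print(f,v,[P[v,u].round(0).astype(int).tolist() for u in (254,256,258)])
E
```

```text
t 5.92 tool shift [-0.3  0.1 59.4] rows 2 pos [393.  298.8 105.4] F [ 0.   0.2 -0.3] w 0.5
yang -4.07 z [-1.e-03 -4.e-04 -1.e+00] j [  3.  23. -52. 117.  23.  51. -65.]
s2 98 [[400, 259, 198], [405, 263, 195], [410, 266, 193]]
s2 100 [[399, 260, 191], [404, 262, 190], [409, 268, 186]]
s2 102 [[397, 290, 169], [403, 286, 171], [408, 285, 171]]
s2 104 [[397, 285, 165], [402, 286, 164], [408, 282, 166]]
s2 106 [[396, 288, 157], [402, 279, 162], [407, 278, 162]]
s2 108 [[395, 290, 150], [401, 288, 151], [407, 280, 155]]
s2 110 [[395, 290, 144], [400, 289, 143], [406, 287, 144]]
s2 112 [[394, 286, 139], [400, 289, 137], [405, 288, 137]]
s2 114 [[385, 514, -2], [399, 288, 131], [405, 288, 131]]
s2 116 [[385, 502, -3], [392, 495, 0], [398, 498, -2]]
s2 118 [[384, 487, -2], [391, 480, 1], [398, 488, -4]]
s2 120 [[384, 476, -3], [391, 472, -2], [398, 469, 0]]
s2 122 [[384, 461, -2], [390, 459, -1], [397, 455, 1]]
s2 124 [[383, 448, -2], [-9223372036854775808, -9223372036854775808, -9223372036854775808], [397, 449, -3]]
s2 126 [[383, 436, -2], [390, 431, 0], [396, 429, 1]]
s2 128 [[387, 327, 6
[... 878 characters left out ...]
90, 124], [404, 289, 124]]
s3 118 [[392, 287, 119], [398, 287, 119], [403, 287, 118]]
s3 120 [[391, 288, 112], [397, 285, 113], [398, 467, 1]]
s3 122 [[384, 458, 0], [391, 456, 1], [397, 454, 1]]
s3 124 [[383, 446, -1], [390, 444, 0], [397, 446, -2]]
s3 126 [[383, 429, 3], [390, 436, -2], [396, 429, 2]]
s3 128 [[387, 330, 58], [393, 324, 62], [399, 327, 59]]
s3 130 [[386, 323, 56], [392, 327, 53], [398, 323, 55]]
s3 132 [[385, 323, 48], [391, 324, 47], [397, 326, 45]]
s3 134 [[385, 320, 43], [390, 327, 38], [397, 324, 39]]
s3 136 [[384, 326, 32], [390, 326, 32], [396, 320, 34]]
s3 138 [[383, 323, 27], [389, 324, 25], [395, 321, 27]]<stdin>:4: RuntimeWarning: invalid value encountered in cast
```

View pics/s3.png

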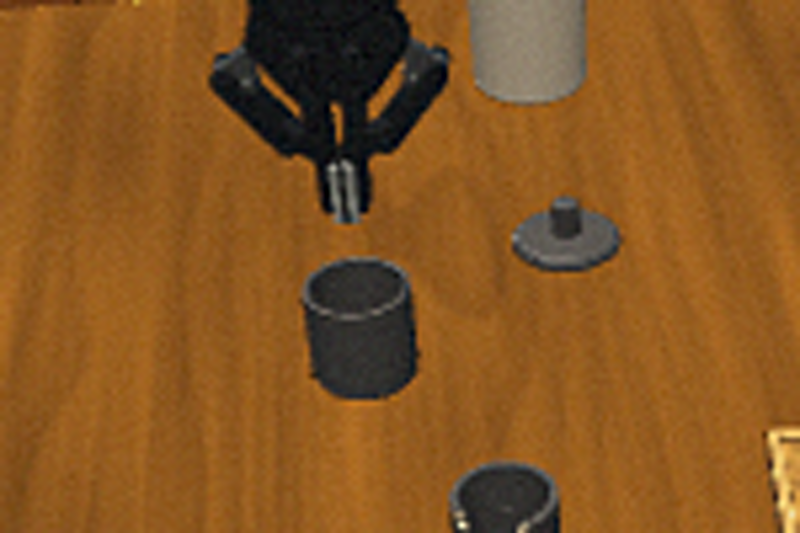

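The shut tips are at z≈108 with the TCP at 105.4, so the whole gripper sits about 25 mm higher than the stated TCP offsets say. I'll trust vision, open, descend in stages and recheck next to the jar.

Emit:
{"api": "play_rows", "payload": {"rows": [[1, 0, 0, 0, 0, 0, 0], [1, 0, 0, 0, 0, 0, 0], [1, 0, 0, 0, 0, 0, 0], [1, 0, 0, 15, 0, 0, 0], [1, 0, 0, 20, 0, 0, 0], [1, 0, 0, 20, 0, 0, 0], [1, 0, 0, 15, 0, 0, 0], [1, 0, 0, 5, 0, 0, 0], [1, 0, 0, 0, 0, 0, 0], [1, 0, 0, 0, 0, 0, 0]]}}

```text
time_s: 6.75
tool_pos: [393.5, 299.4, 31.2]
eef_rot: [[0.071, 0.997, 0.0], [0.997, -0.071, 0.0], [0.0, -0.0, -1.0]]
contact_force: [-0.0, -0.0, 0.1]
width: 85.0
```

```bash
python3 look.py side s4 80 180 190 340;python3 g.py 393 298.5 18
python3 - <<'E'
from h import *
c=pickle.load(open("s4.pkl","rb"));P=cloud(c)
Q=P[90:150,225:290].reshape(-1,3)
for lo,hi in((335,358),(430,455)):
    q=Q[(Q[:,0]>lo)&(Q[:,0]<hi)&(Q[:,2]>10)&(Q[:,1]<310)];print(np.sort(q[:,2])[:8].round(1))
E
```

```text
t 6.8 tool shift [-1.3 -0.9 13.7] rows 1 pos [393.9 299.7  31.7] F [-0.5  0.1 -0.4] w 85.1
yang -4.07 z [ 0.0012  0.0011 -1.    ] j [ -2.  30. -46. 119.  31.  44. -71.]
[45.9 46.3 46.9 49.3 49.8 51.6 53.  54.4]
[45.  49.3 50.  50.6 51.8 52.7 53.3 54.1]
```

View pics/s4.png

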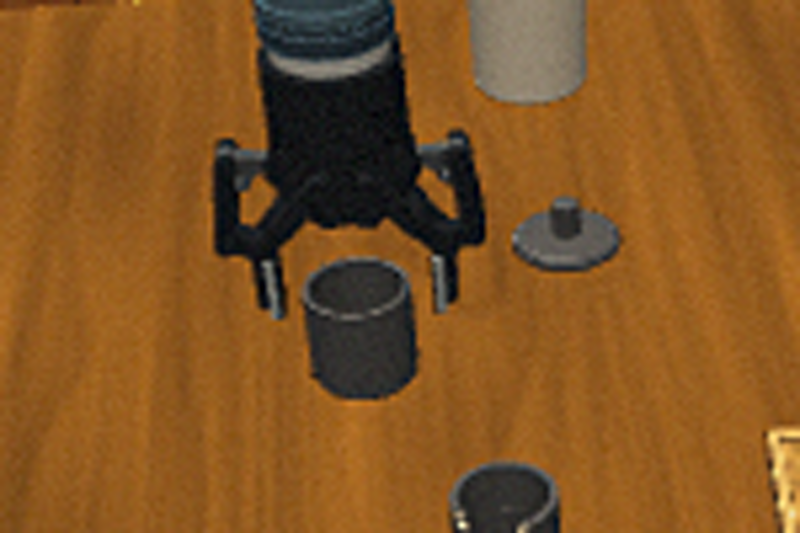

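Beside the jar, the tips (crop rows ~315) are about 15 mm below the rim, so z≈45, which confirms the offset. The fingers are centred on the jar. I'll go down 19 mm more and grip.

Emit:
{"api": "play_rows", "payload": {"rows": [[1, -1, 0, 10, 0, 0, 0], [1, 0, 0, 9, 0, 0, 0], [1, 0, 0, 0, 0, 0, 0], [-1, 0, 0, 0, 0, 0, 0], [-1, 0, 0, 0, 0, 0, 0], [-1, 0, 0, 0, 0, 0, 0], [-1, 0, 0, 0, 0, 0, 0], [-1, 0, 0, 0, 0, 0, 0], [-1, 0, 0, 0, 0, 0, 0]]}}

```text
time_s: 7.55
tool_pos: [393.6, 298.5, 12.3]
eef_rot: [[0.071, 0.997, 0.001], [0.997, -0.071, 0.001], [0.001, 0.001, -1.0]]
contact_force: [-0.2, 0.2, 2.7]
width: 61.2
```

```bash
python3 look.py side s5 80 180 190 340;python3 g.py 646 -68.5 100
python3 - <<'E'
from h import *
c=pickle.load(open("s5.pkl","rb"));P=cloud(c)
Q=P[90:160,225:290].reshape(-1,3)
for lo,hi in((335,361),(425,455)):
    q=Q[(Q[:,0]>lo)&(Q[:,0]<hi)&(Q[:,2]>10)&(Q[:,1]<310)];print(np.sort(q[:,2])[:8].round(1))
E
```

```text
t 7.6 tool shift [-348.1  277.9  -87.8] rows 12 pos [393.6 298.5  12.3] F [-0.3  0.5  2.6] w 61.2
yang -4.07 z [ 8.e-04  8.e-04 -1.e+00] j [ -4.  32. -44. 119.  33.  42. -73.]
[20.8 21.5 23.3 27.1 27.5 28.1 28.8 30.5]
[18.2 20.8 23.7 26.  28.  28.1 28.6 30. ]
```

View pics/s5.png

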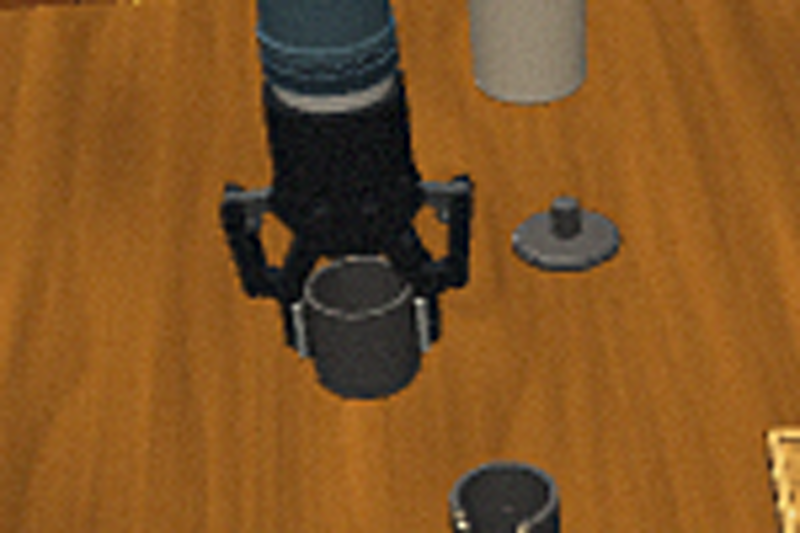

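The jar is gripped with the pads on both sides, width 61.2, and the tips at about z 20. Lifting and carrying it to the large insert.

Emit:
{"api": "play_rows", "payload": {"rows": [[-1, 0, 0, -15, 0, 0, 0], [-1, 0, 0, -30, 0, 0, 0], [-1, 0, 0, -30, 0, 0, 0], [-1, 0, 0, -30, 0, 0, 0], [-1, -15, 12, 0, 0, 0, 0], [-1, -29, 23, 0, 0, 0, 0], [-1, -29, 23, 0, 0, 0, 0], [-1, -29, 23, 0, 0, 0, 0], [-1, -29, 23, 0, 0, 0, 0], [-1, -29, 23, 0, 0, 0, 0], [-1, -29, 23, 0, 0, 0, 0], [-1, -29, 23, 0, 0, 0, 0]]}}

```text
time_s: 8.6
tool_pos: [550.2, 65.9, 116.1]
eef_rot: [[0.071, 0.997, -0.002], [0.997, -0.071, -0.001], [-0.001, -0.001, -1.0]]
contact_force: [-0.6, -0.0, -2.5]
width: 61.5
```

Emit:
{"api": "play_rows", "payload": {"rows": [[-1, -29, 23, 0, 0, 0, 0], [-1, -29, 23, 0, 0, 0, 0], [-1, -29, 23, 0, 0, 0, 0], [-1, -25, 18, 0, 0, 0, 0], [-1, -10, 10, 0, 0, 0, 0], [-1, 0, 0, 0, 0, 0, 0], [-1, 0, 0, 0, 0, 0, 0], [-1, 0, 0, 0, 0, 0, 0]]}}

```text
time_s: 9.27
tool_pos: [637.1, -58.8, 116.0]
eef_rot: [[0.07, 0.998, -0.002], [0.998, -0.07, 0.001], [0.001, -0.002, -1.0]]
contact_force: [-0.7, 0.4, -1.5]
width: 61.3
```

```bash
python3 g.py 646 -68.5 22;python3 look.py side s6 100 270 280 450
```

```text
t 9.27 tool shift [-9.2  9.8 94. ] rows 3 pos [637.1 -58.8 116. ] F [-0.7  0.4 -1.5] w 61.3
yang -3.99 z [-0.0023  0.0014 -1.    ] j [ 33.  34. -42.  96.  26.  59. -21.]
```

View pics/s6.png

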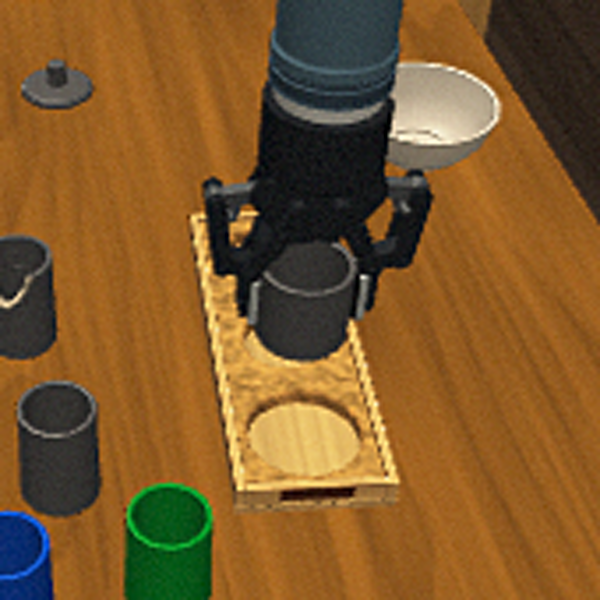

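The jar is held upright above the box. Shifting onto the large opening and descending.

Emit:
{"api": "play_rows", "payload": {"rows": [[-1, -9, 10, 20, 0, 0, 0], [-1, 0, 0, 25, 0, 0, 0], [-1, 0, 0, 20, 0, 0, 0], [-1, 0, 0, 10, 0, 0, 0], [-1, 0, 0, 5, 0, 0, 0], [-1, 0, 0, 5, 0, 0, 0], [-1, 0, 0, 0, 0, 0, 0], [-1, 0, 0, 0, 0, 0, 0]]}}

```text
time_s: 9.98
tool_pos: [648.5, -69.5, 33.0]
eef_rot: [[0.07, 0.998, 0.002], [0.998, -0.07, 0.0], [0.0, 0.002, -1.0]]
contact_force: [-0.5, -1.1, -1.1]
width: 60.8
```

```bash
python3 g.py 646 -68.5 19.3;python3 look.py side s7 100 270 280 450;python3 look.py top t7 100 230 220 420
```

```text
t 9.98 tool shift [ 0.8 -2.6 13.7] rows 1 pos [648.5 -69.5  33. ] F [-0.5 -1.1 -1.1] w 60.8
yang -4.04 z [ 1.7e-03  1.0e-04 -1.0e+00] j [ 31.  41. -38.  97.  31.  53. -23.]
```

View pics/s7.png

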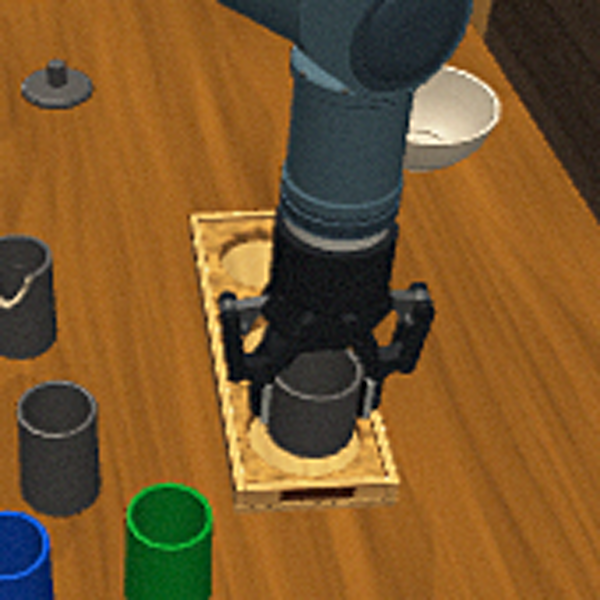

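```bash
python3 - <<'E'
from h import *
c=pickle.load(open("s7.pkl","rb"))
for z in (7,19.5): print(pix2plane(c,(280+305/3.53,100+438/3.53),z).round(1))
P=cloud(c);Q=P.reshape(-1,3)
# jar front outer surface
m=(abs(Q[:,0]-648)<33)&(Q[:,1]<-70)&(Q[:,1]>-110)&(Q[:,2]>28)&(Q[:,2]<74)
q=Q[m];f=least_squares(lambda p:np.linalg.norm(q[:,:2]-p,axis=1)-31,[648,-70],loss="soft_l1")
print(len(q),f.x.round(1))
c=pickle.load(open("s6.pkl","rb"));g=cv2.cvtColor(c["pixels"],cv2.COLOR_RGB2GRAY)
for u in range(340,400,1):pass
T=pickle.load(open("top.pkl","rb"))
# top cam circles (from 6x crop): large (545,227) med(166,201) small(356,213)
for n,(a,b) in dict(L=(545,227),M=(166,201),S=(356,213)).items(): print(n,pix2plane(T,(245+a/6-.4,120+b/6-.4),7).round(1))
S=pickle.load(open("side.pkl","rb"))
for n,(a,b) in dict(L=(247,437),M=(180,140),S=(211,280)).items(): print(n,pix2plane(S,(325+a/6-.4,150+b/6-.4),14).round(1))
E
```

```text
[649.8 -65.1   7. ]
[646.  -76.3  19.5]
358 [649.2 -67.7]
L [647.7 -68.7   7. ]
M [661.4 123.5   7. ]
S [655.1  27.2   7. ]
L [647.4 -65.7  14. ]
M [660.7 126.9  14. ]
S [653.7  29.7  14. ]
```

The jar axis is within about 2 mm of the opening centre. Lowering the last 13 mm.

Emit:
{"api": "play_rows", "payload": {"rows": [[-1, 0, -1, 5, 0, 0, 0], [-1, 0, 0, 4, 0, 0, 0], [-1, 0, 0, 3, 0, 0, 0], [-1, 0, 0, 1, 0, 0, 0], [-1, 0, 0, 0, 0, 0, 0], [-1, 0, 0, 0, 0, 0, 0]]}}

```text
time_s: 10.58
tool_pos: [646.6, -70.2, 19.4]
eef_rot: [[0.071, 0.997, -0.001], [0.997, -0.071, -0.001], [-0.001, -0.001, -1.0]]
contact_force: [-2.8, -0.9, 4.0]
width: 61.3
```

```bash
python3 g.py 646 -68.5 19.3
```

```text
t 10.58 tool shift [ 1.7 -0.8  0.1] rows 1 pos [646.6 -70.2  19.4] F [-2.8 -0.9  4. ] w 61.3
yang -4.09 z [-6.e-04 -6.e-04 -1.e+00] j [ 31.  42. -38.  97.  31.  52. -24.]
```

Contact felt (+4 N). Releasing, lifting and heading for the sound tumbler.

Emit:
{"api": "play_rows", "payload": {"rows": [[1, 0, 0, 0, 0, 0, 0], [1, 0, 0, 0, 0, 0, 0], [1, 0, 0, 0, 0, 0, 0], [1, 0, 0, -15, 0, 0, 0], [1, 0, 0, -30, 0, 0, 0], [1, 0, 0, -35, 0, 0, 0], [1, -2, -20, 0, 0, 0, 0], [1, -4, -35, 0, 0, 0, 0], [1, -5, -38, 0, 0, 0, 0], [1, -5, -38, 0, 0, 0, 0], [1, -4, -30, 0, 0, 0, 0], [1, -2, -10, 0, 0, 0, 0]]}}

```text
time_s: 11.58
tool_pos: [468.8, -80.2, 98.3]
eef_rot: [[0.071, 0.997, -0.006], [0.997, -0.071, -0.003], [-0.003, -0.006, -1.0]]
contact_force: [-0.6, 0.9, 0.3]
width: 85.7
```

Emit:
{"api": "play_rows", "payload": {"rows": [[1, 0, 0, 0, 0, 0, 0], [1, 0, 0, 0, 0, 0, 0]]}}

```text
time_s: 11.75
tool_pos: [476.0, -80.1, 100.0]
eef_rot: [[0.071, 0.997, 0.003], [0.997, -0.071, -0.001], [-0.001, 0.003, -1.0]]
contact_force: [0.3, -0.1, 1.3]
width: 85.3
```

```bash
python3 g.py 473 -80 34;python3 look.py side s8 130 300 230 400; python3 - <<'E'
from h import *
c=pickle.load(open("s8.pkl","rb"))
P=cloud(c);Q=P.reshape(-1,3)
m=(abs(Q[:,0]-648)<37)&(Q[:,1]<-30)&(Q[:,1]>-110)&(Q[:,2]>58)&(Q[:,2]<74)
q=Q[m];f=least_squares(lambda p:np.linalg.norm(q[:,:2]-p,axis=1)-29,[648,-70],loss="soft_l1")
print("jar",len(q),f.x.round(1),np.percentile(q[:,2],95))
E
```

```text
t 11.75 tool shift [-0.  -3.2 66. ] rows 2 pos [476.  -80.1 100. ] F [ 0.3 -0.1  1.3] w 85.3
yang -4.09 z [ 0.0031 -0.001  -1.    ] j [ 47.  20. -47. 119.  20.  49. -16.]
jar 211 [646.8 -70.3] 68.01751656894447
```

View pics/s8.png

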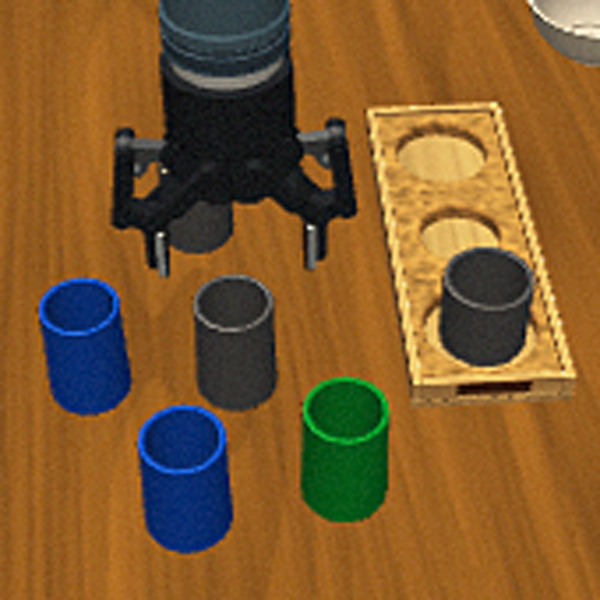

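The jar stands in the large opening, rim at z≈67. The gripper hangs over the grey tumbler at crop (235,300), which has a whole rim. The chipped one is behind it. Descending.

Emit:
{"api": "play_rows", "payload": {"rows": [[1, 0, -2, 15, 0, 0, 0], [1, 0, 0, 20, 0, 0, 0], [1, 0, 0, 15, 0, 0, 0], [1, 0, 0, 10, 0, 0, 0], [1, 0, 0, 5, 0, 0, 0], [1, 0, 0, 0, 0, 0, 0], [1, 0, 0, 0, 0, 0, 0]]}}

```text
time_s: 12.38
tool_pos: [473.8, -79.2, 34.2]
eef_rot: [[0.071, 0.997, 0.001], [0.997, -0.071, 0.001], [0.001, 0.001, -1.0]]
contact_force: [0.8, 0.7, 0.5]
width: 85.3
```

```bash
python3 g.py 473 -80 34;python3 look.py side s9 150 280 230 380
```

```text
t 12.38 tool shift [-0.8 -0.8  0.2] rows 1 pos [473.8 -79.2  34.2] F [0.8 0.7 0.5] w 85.3
yang -4.06 z [ 1.e-03  7.e-04 -1.e+00] j [ 42.  27. -42. 121.  27.  42. -22.]
```

View pics/s9.png

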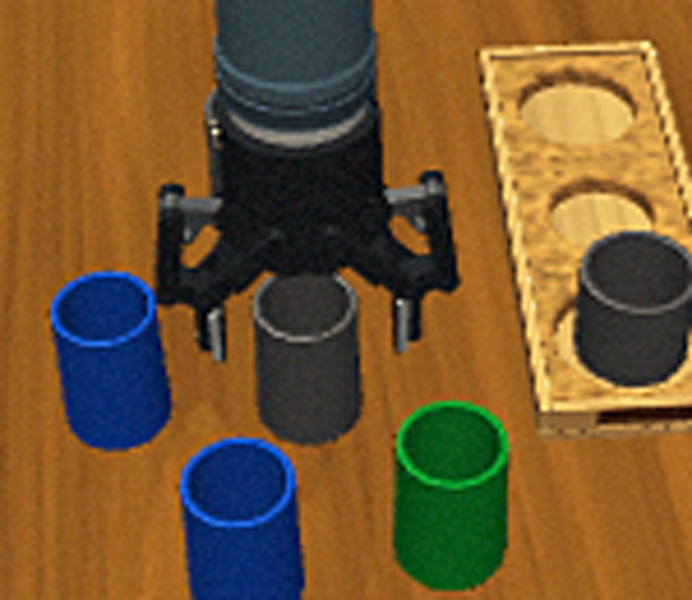

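The fingers flank the grey tumbler's upper half, centred and clear of the blue one. Closing.

Emit:
{"api": "play_rows", "payload": {"rows": [[-1, 0, 0, 0, 0, 0, 0], [-1, 0, 0, 0, 0, 0, 0], [-1, 0, 0, 0, 0, 0, 0], [-1, 0, 0, 0, 0, 0, 0], [-1, 0, 0, 0, 0, 0, 0], [-1, 0, 0, 0, 0, 0, 0], [-1, 0, 0, 0, 0, 0, 0]]}}

```text
time_s: 13.02
tool_pos: [473.5, -79.8, 35.1]
eef_rot: [[0.071, 0.997, 0.002], [0.997, -0.071, -0.001], [-0.001, 0.002, -1.0]]
contact_force: [-1.0, 0.8, 5.7]
width: 52.4
```

```bash
python3 g.py 660.5 124 160
```

```text
t 13.02 tool shift [ 216.6  172.1 -124.9] rows 8 pos [473.5 -79.8  35.1] F [-1.   0.8  5.7] w 52.4
yang -4.1 z [ 1.5e-03 -9.0e-04 -1.0e+00] j [ 42.  27. -42. 121.  27.  42. -22.]
```

Emit:
{"api": "play_rows", "payload": {"rows": [[-1, 0, 0, -15, 0, 0, 0], [-1, 0, 0, -30, 0, 0, 0], [-1, 0, 0, -35, 0, 0, 0], [-1, 10, 8, -25, 0, 0, 0], [-1, 25, 20, 0, 0, 0, 0], [-1, 28, 22, 0, 0, 0, 0], [-1, 28, 22, 0, 0, 0, 0], [-1, 28, 22, 0, 0, 0, 0], [-1, 28, 22, 0, 0, 0, 0], [-1, 28, 22, 0, 0, 0, 0], [-1, 25, 21, 0, 0, 0, 0], [-1, 16, 13, 0, 0, 0, 0]]}}

```text
time_s: 14.02
tool_pos: [660.8, 127.3, 138.6]
eef_rot: [[0.069, 0.998, 0.001], [0.998, -0.069, 0.003], [0.003, 0.0, -1.0]]
contact_force: [0.2, 0.3, -2.4]
width: 53.0
```

Emit:
{"api": "play_rows", "payload": {"rows": [[-1, 0, 0, 0, 0, 0, 0], [-1, 0, 0, 0, 0, 0, 0], [-1, 0, 0, 0, 0, 0, 0]]}}

```text
time_s: 14.27
tool_pos: [658.6, 122.4, 138.0]
eef_rot: [[0.072, 0.997, -0.002], [0.997, -0.072, -0.002], [-0.002, -0.002, -1.0]]
contact_force: [-0.6, 0.5, -2.1]
width: 52.9
```

```bash
python3 g.py 660.5 124 41.5;python3 look.py side s10 60 260 240 440
```

```text
t 14.27 tool shift [ 1.9  1.9 96.5] rows 3 pos [658.6 122.4 138. ] F [-0.6  0.5 -2.1] w 52.9
yang -4.1 z [-0.002  -0.0016 -1.    ] j [ 18.  37. -45.  91.  28.  64. -38.]
```

View pics/s10.png

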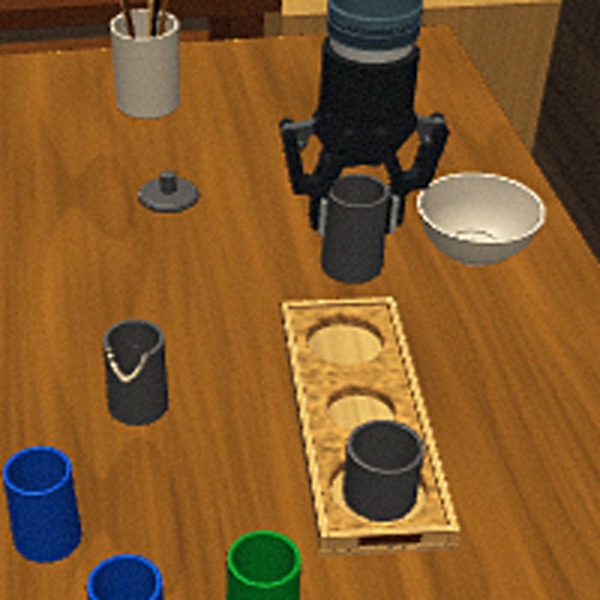

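The tumbler is upright over the medium opening at crop (345,340). The bowl is well clear. Descending.

Emit:
{"api": "play_rows", "payload": {"rows": [[-1, 1, 2, 20, 0, 0, 0], [-1, 1, 0, 25, 0, 0, 0], [-1, 0, 0, 20, 0, 0, 0], [-1, 0, 0, 12, 0, 0, 0], [-1, 0, 0, 6, 0, 0, 0], [-1, 0, 0, 4, 0, 0, 0], [-1, 0, 0, 0, 0, 0, 0], [-1, 0, 0, 0, 0, 0, 0]]}}

```text
time_s: 14.98
tool_pos: [662.5, 125.5, 53.1]
eef_rot: [[0.072, 0.997, 0.002], [0.997, -0.072, 0.0], [0.001, 0.002, -1.0]]
contact_force: [0.2, 1.0, -2.2]
width: 52.6
```

```bash
python3 g.py 660.5 124 41.5;python3 look.py side s11 100 230 300 430
```

```text
t 14.98 tool shift [-1.7 -1.9 11.6] rows 1 pos [662.5 125.5  53.1] F [ 0.2  1.  -2.2] w 52.6
yang -4.1 z [ 1.8e-03  5.0e-04 -1.0e+00] j [ 15.  43. -41.  93.  32.  57. -41.]
```

View pics/s11.png

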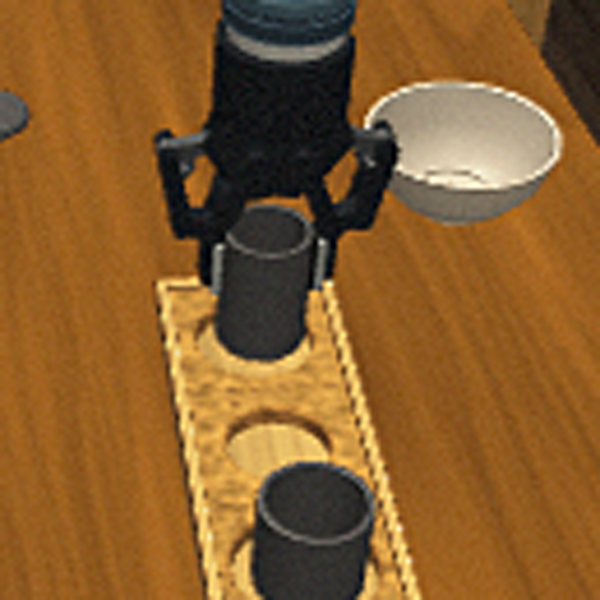

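The tumbler foot is over the opening, with cork ring visible on both sides, at TCP z 53. Lowering 11 mm gently.

Emit:
{"api": "play_rows", "payload": {"rows": [[-1, -1, -1, 4, 0, 0, 0], [-1, 0, 0, 3, 0, 0, 0], [-1, 0, 0, 2, 0, 0, 0], [-1, 0, 0, 1, 0, 0, 0], [-1, 0, 0, 0, 0, 0, 0], [-1, 0, 0, 0, 0, 0, 0]]}}

```text
time_s: 15.53
tool_pos: [660.6, 124.3, 42.2]
eef_rot: [[0.071, 0.997, -0.0], [0.997, -0.071, -0.0], [-0.0, -0.0, -1.0]]
contact_force: [-1.7, -0.9, 1.8]
width: 52.4
```

```bash
python3 g.py 660.5 124 41.5
```

```text
t 15.53 tool shift [-0.3 -0.   0.7] rows 1 pos [660.6 124.3  42.2] F [-1.7 -0.9  1.8] w 52.4
yang -4.09 z [-3.e-04 -5.e-04 -1.e+00] j [ 15.  43. -41.  93.  33.  56. -41.]
```

Emit:
{"api": "play_rows", "payload": {"rows": [[-1, 0, 0, 0.5, 0, 0, 0], [-1, 0, 0, 0, 0, 0, 0], [1, 0, 0, 0, 0, 0, 0], [1, 0, 0, 0, 0, 0, 0], [1, 0, 0, 0, 0, 0, 0], [1, 0, 0, -15, 0, 0, 0], [1, 0, 0, -30, 0, 0, 0], [1, 0, 0, -30, 0, 0, 0], [1, 0, 0, 0, 0, 0, 0]]}}

```text
time_s: 16.28
tool_pos: [665.6, 127.0, 124.8]
eef_rot: [[0.071, 0.997, 0.013], [0.997, -0.071, 0.004], [0.005, 0.012, -1.0]]
contact_force: [1.4, 1.0, 1.0]
width: 85.6
```

```bash
python3 g.py 503 -393 110;python3 look.py side s12 100 250 290 440;python3 - <<'E'
from h import *
c=pickle.load(open("s12.pkl","rb"))
P=cloud(c);Q=P.reshape(-1,3)
m=(abs(Q[:,0]-660)<37)&(abs(Q[:,1]-124)<37)&(Q[:,2]>78)&(Q[:,2]<95)
q=Q[m];f=least_squares(lambda p:np.linalg.norm(q[:,:2]-p,axis=1)-25,[660,124],loss="soft_l1")
print("tum",len(q),f.x.round(1),np.percentile(q[:,2],95))
E
```

```text
t 16.28 tool shift [-530.3 -125.4   10.7] rows 15 pos [665.6 127.  124.8] F [1.4 1.  1. ] w 85.6
yang -4.08 z [ 0.0128  0.0039 -0.9999] j [ 17.  38. -44.  91.  29.  62. -38.]
tum 139 [660.4 122.5] 87.85551628160998
```

View pics/s12.png

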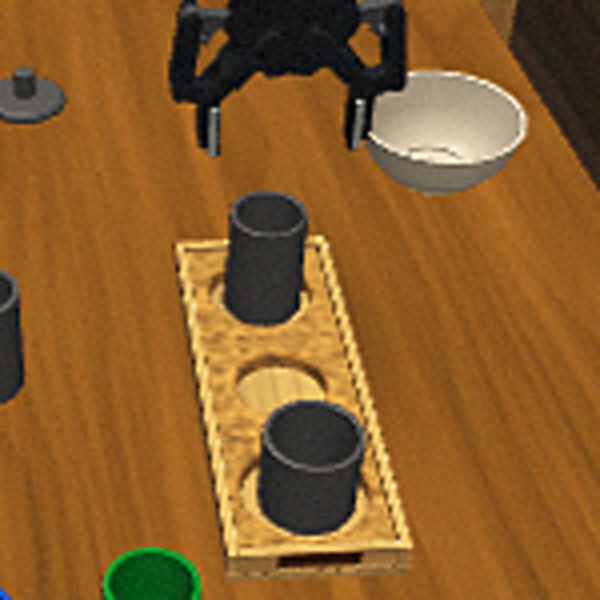

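The tumbler stands upright in the medium opening, at (660,122.5) with its rim at 87.9. On to the cup.

Emit:
{"api": "play_rows", "payload": {"rows": [[1, -18, -4, 0, 0, 0, 0], [1, -36, -8, 0, 0, 0, 0], [1, -37, -8, 0, 0, 0, 0], [1, -37, -8, 0, 0, 0, 0], [1, -37, -8, 0, 0, 0, 0], [1, -37, -8, 0, 0, 0, 0], [1, -37, -9, 0, 0, 0, 0], [1, -37, -9, 0, 0, 0, 0], [1, -37, -9, 0, 0, 0, 0], [1, -37, -9, 0, 0, 0, 0], [1, -37, -9, 0, 0, 0, 0], [1, -37, -9, 0, 0, 0, 0]]}}

```text
time_s: 17.33
tool_pos: [531.6, -293.1, 116.4]
eef_rot: [[0.071, 0.997, -0.0], [0.997, -0.071, 0.0], [-0.0, -0.0, -1.0]]
contact_force: [1.1, -0.3, -0.1]
width: 85.4
```

Emit:
{"api": "play_rows", "payload": {"rows": [[1, -37, -9, 0, 0, 0, 0], [1, -37, -8, 0, 0, 0, 0], [1, -20, -4, 0, 0, 0, 0], [1, -9, -1, 0, 0, 0, 0], [1, 0, 0, 0, 0, 0, 0], [1, 0, 0, 0, 0, 0, 0], [1, 0, 0, 0, 0, 0, 0]]}}

```text
time_s: 17.92
tool_pos: [505.1, -388.9, 116.5]
eef_rot: [[0.067, 0.998, 0.001], [0.998, -0.067, 0.002], [0.002, 0.001, -1.0]]
contact_force: [0.3, 0.6, 0.4]
width: 85.6
```

```bash
python3 g.py 503 -393 16;python3 look.py side s13 250 400 250 420
```

```text
t 17.92 tool shift [ -4.5  -1.9 100.5] rows 3 pos [ 505.1 -388.9  116.5] F [0.3 0.6 0.4] w 85.6
yang -3.82 z [ 8.0e-04  2.2e-03 -1.0e+00] j [ 65.  34. -41.  97.  25.  59.  12.]
```

View pics/s13.png

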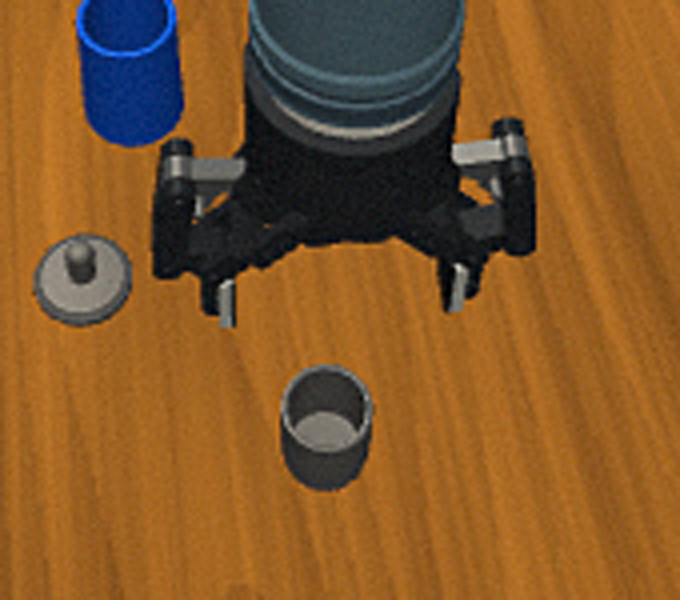

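The gripper is over the cup at crop (325,420), and the small lid to the left is clear of the fingers. Descending in two stages.

Emit:
{"api": "play_rows", "payload": {"rows": [[1, -4, -2, 20, 0, 0, 0], [1, 0, 0, 25, 0, 0, 0], [1, 0, 0, 20, 0, 0, 0], [1, 0, 0, 12, 0, 0, 0], [1, 0, 0, 5, 0, 0, 0], [1, 0, 0, 0, 0, 0, 0], [1, 0, 0, 0, 0, 0, 0]]}}

```text
time_s: 18.55
tool_pos: [502.3, -395.8, 35.2]
eef_rot: [[0.07, 0.998, 0.001], [0.998, -0.07, -0.0], [-0.0, 0.001, -1.0]]
contact_force: [-0.7, -0.6, 0.6]
width: 85.2
```

```bash
python3 g.py 503 -393 16;python3 look.py side s14 250 400 250 420; python3 - <<'E'
from h import *
c=pickle.load(open("s14.pkl","rb"));P=cloud(c)
Q=P[250:400,250:420].reshape(-1,3)
for lo,hi in((440,470),(540,565)):
    q=Q[(Q[:,0]>lo)&(Q[:,0]<hi)&(Q[:,2]>10)&(Q[:,2]<70)];print(np.sort(q[:,2])[:8].round(1),q.mean(0).round(1))
E
```

```text
t 18.55 tool shift [ 2.8  0.5 19.2] rows 1 pos [ 502.3 -395.8   35.2] F [-0.7 -0.6  0.6] w 85.2
yang -4.0 z [ 1.2e-03 -1.0e-04 -1.0e+00] j [ 63.  40. -38.  99.  30.  52.   9.]
[10.5 11.2 12.1 12.9 13.  13.  13.6 13.6] [ 449.2 -237.9   43.5]
[49.  49.7 51.4 51.7 52.4 53.1 53.1 53.8] [ 549.9 -405.7   60.6]
```

View pics/s14.png

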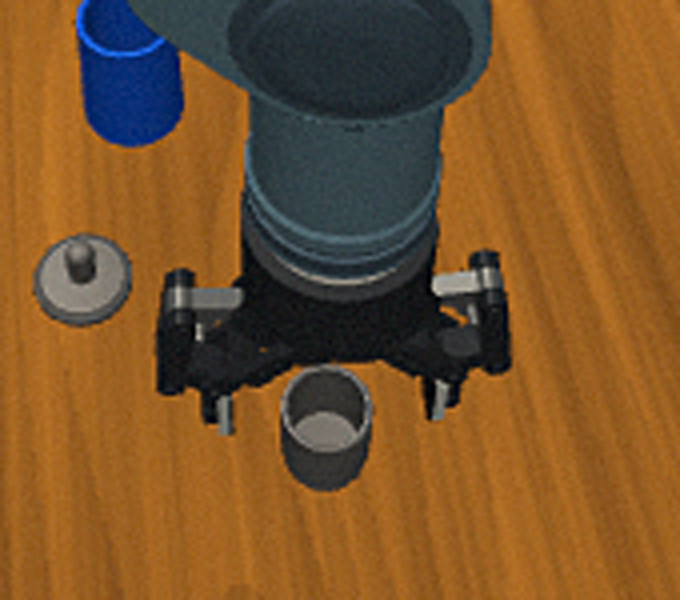

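Emit:
{"api": "play_rows", "payload": {"rows": [[1, 2, 0, 10, 0, 0, 0], [1, 0, 0, 8, 0, 0, 0], [1, 0, 0, 1, 0, 0, 0], [-1, 0, 0, 0, 0, 0, 0], [-1, 0, 0, 0, 0, 0, 0], [-1, 0, 0, 0, 0, 0, 0], [-1, 0, 0, 0, 0, 0, 0], [-1, 0, 0, 0, 0, 0, 0], [-1, 0, 0, 0, 0, 0, 0], [-1, 0, 0, 0, 0, 0, 0]]}}

```text
time_s: 19.43
tool_pos: [502.0, -394.8, 16.0]
eef_rot: [[0.071, 0.997, 0.001], [0.997, -0.071, -0.001], [-0.001, 0.001, -1.0]]
contact_force: [-0.4, -0.8, 3.0]
width: 40.8
```

```bash
python3 g.py 654 27.5 120;python3 look.py side s15 250 400 250 420
```

```text
t 19.43 tool shift [ 431.9  121.7 -104.1] rows 13 pos [ 502.  -394.8   16. ] F [-0.4 -0.8  3. ] w 40.8
yang -4.08 z [ 1.4e-03 -7.0e-04 -1.0e+00] j [ 62.  41. -37.  99.  31.  50.   8.]
```

View pics/s15.png

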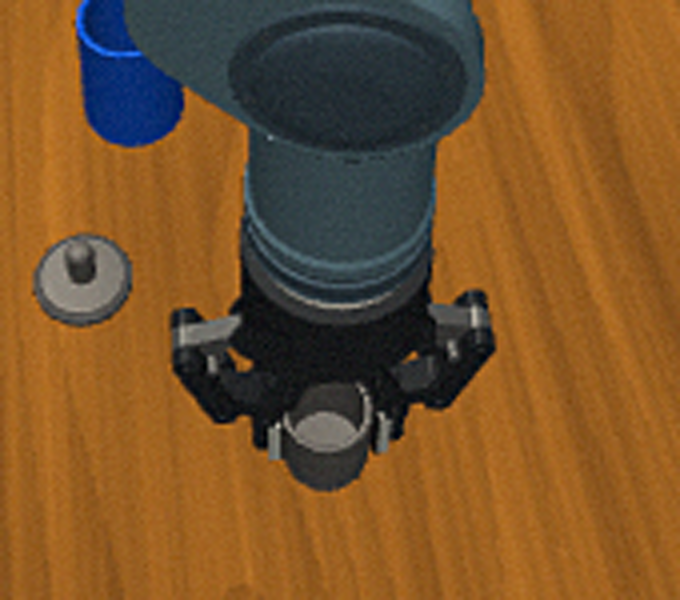

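The cup is gripped, width 40.8. Carrying it to the small (middle) opening.

Emit:
{"api": "play_rows", "payload": {"rows": [[-1, 0, 0, -15, 0, 0, 0], [-1, 0, 0, -30, 0, 0, 0], [-1, 0, 0, -35, 0, 0, 0], [-1, 15, 4, -25, 0, 0, 0], [-1, 34, 10, 0, 0, 0, 0], [-1, 35, 10, 0, 0, 0, 0], [-1, 35, 10, 0, 0, 0, 0], [-1, 35, 10, 0, 0, 0, 0], [-1, 35, 10, 0, 0, 0, 0], [-1, 35, 10, 0, 0, 0, 0], [-1, 35, 10, 0, 0, 0, 0], [-1, 35, 10, 0, 0, 0, 0]]}}

```text
time_s: 20.48
tool_pos: [605.8, -105.7, 121.0]
eef_rot: [[0.071, 0.997, -0.001], [0.997, -0.071, -0.001], [-0.001, -0.001, -1.0]]
contact_force: [1.1, 0.4, -0.6]
width: 40.6
```

Emit:
{"api": "play_rows", "payload": {"rows": [[-1, 35, 10, 0, 0, 0, 0], [-1, 35, 10, 0, 0, 0, 0], [-1, 35, 10, 0, 0, 0, 0], [-1, 25, 6, 0, 0, 0, 0], [-1, 8, 2, 0, 0, 0, 0], [-1, 0, 0, 0, 0, 0, 0], [-1, 0, 0, 0, 0, 0, 0], [-1, 0, 0, 0, 0, 0, 0]]}}

```text
time_s: 21.15
tool_pos: [653.3, 24.2, 120.0]
eef_rot: [[0.074, 0.997, -0.001], [0.997, -0.074, -0.003], [-0.003, -0.001, -1.0]]
contact_force: [-0.2, 0.2, -0.8]
width: 40.4
```

```bash
python3 g.py 654 27.5 23;python3 look.py side s16 100 250 290 440
```

```text
t 21.15 tool shift [ 3.6  0.6 97. ] rows 3 pos [653.3  24.2 120. ] F [-0.2  0.2 -0.8] w 40.4
yang -4.27 z [-0.0013 -0.0027 -1.    ] j [ 27.  36. -44.  94.  28.  61. -30.]
```

View pics/s16.png

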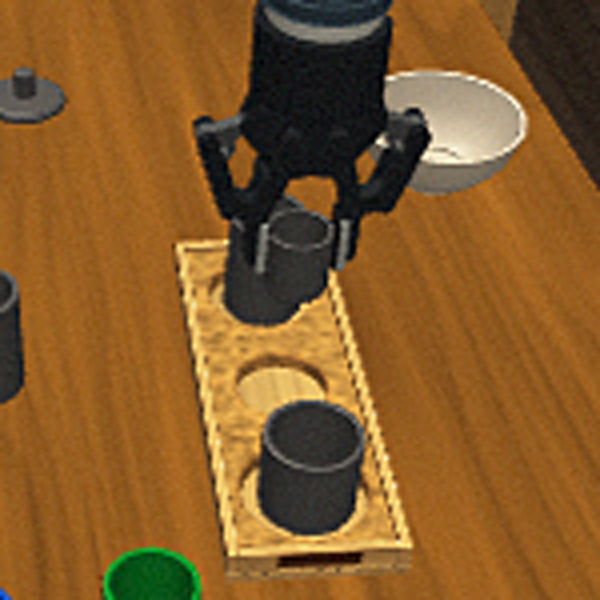

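Emit:
{"api": "play_rows", "payload": {"rows": [[-1, 2, 1, 20, 0, 0, 0], [-1, 0, 0, 25, 0, 0, 0], [-1, 0, 0, 20, 0, 0, 0], [-1, 0, 0, 12, 0, 0, 0], [-1, 0, 0, 6, 0, 0, 0], [-1, 0, 0, 4, 0, 0, 0], [-1, 0, 0, 0, 0, 0, 0], [-1, 0, 0, 0, 0, 0, 0]]}}

```text
time_s: 21.87
tool_pos: [655.7, 29.6, 34.4]
eef_rot: [[0.072, 0.997, 0.002], [0.997, -0.072, 0.0], [0.0, 0.002, -1.0]]
contact_force: [0.5, 0.0, -0.0]
width: 40.4
```

```bash
python3 g.py 654 27.5 23;python3 look.py side s17 130 250 300 420
```

```text
t 21.87 tool shift [-2.2 -1.6 11.4] rows 1 pos [655.7  29.6  34.4] F [ 0.5  0.  -0. ] w 40.4
yang -4.11 z [ 1.7e-03  2.0e-04 -1.0e+00] j [ 24.  42. -40.  96.  33.  54. -33.]
```

View pics/s17.png

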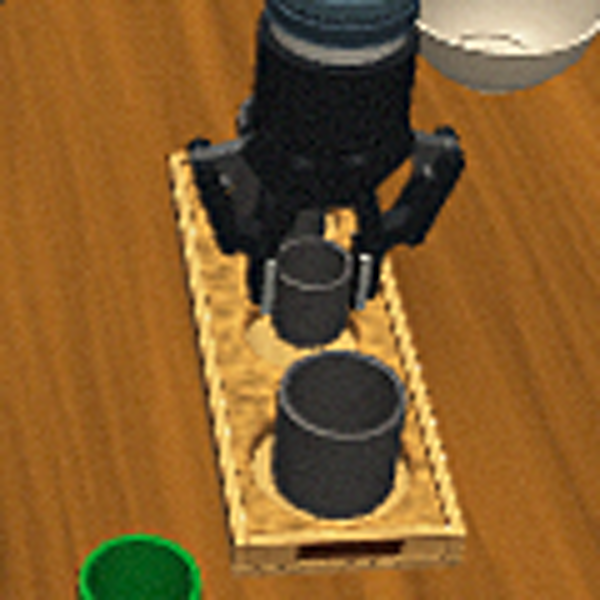

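The cup sits a touch right of the opening centre (base column 313 against about 301). I'll shift it 3 mm left and set it down.

Emit:
{"api": "play_rows", "payload": {"rows": [[-1, -1, -3, 3, 0, 0, 0], [-1, 0, 0, 3, 0, 0, 0], [-1, 0, 0, 3, 0, 0, 0], [-1, 0, 0, 1.5, 0, 0, 0], [-1, 0, 0, 0, 0, 0, 0], [-1, 0, 0, 0, 0, 0, 0]]}}

```text
time_s: 22.42
tool_pos: [651.7, 28.9, 23.1]
eef_rot: [[0.071, 0.997, -0.0], [0.997, -0.071, -0.0], [-0.0, -0.0, -1.0]]
contact_force: [-0.3, -0.6, 1.3]
width: 40.0
```

```bash
python3 g.py 654 27.5 23
```

```text
t 22.42 tool shift [-1.2  2.4  0.1] rows 1 pos [651.7  28.9  23.1] F [-0.3 -0.6  1.3] w 40.0
yang -4.08 z [-4.e-04 -3.e-04 -1.e+00] j [ 24.  43. -40.  97.  33.  53. -34.]
```

Emit:
{"api": "play_rows", "payload": {"rows": [[-1, 0, 0, 0.6, 0, 0, 0], [-1, 0, 0, 0, 0, 0, 0]]}}

```text
time_s: 22.58
tool_pos: [651.7, 28.9, 23.0]
eef_rot: [[0.071, 0.997, -0.001], [0.997, -0.071, -0.001], [-0.001, -0.001, -1.0]]
contact_force: [-1.7, 0.1, 4.7]
width: 40.4
```

```bash
python3 g.py 654 27.5 23;python3 look.py side s18 130 250 300 420
```

```text
t 22.58 tool shift [-1.2  2.4 -0. ] rows 1 pos [651.7  28.9  23. ] F [-1.7  0.1  4.7] w 40.4
yang -4.08 z [-6.e-04 -6.e-04 -1.e+00] j [ 24.  43. -40.  97.  33.  53. -34.]
```

View pics/s18.png

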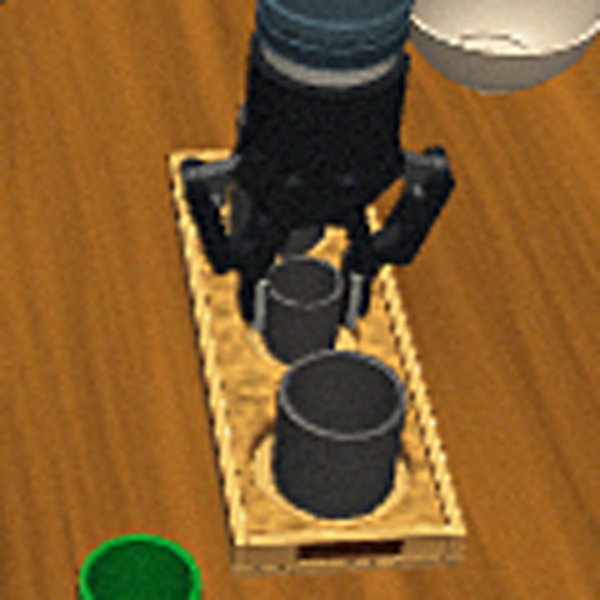

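It touched the floor at exactly the grasp height plus 7 mm, with 4.7 N. Releasing.

Emit:
{"api": "play_rows", "payload": {"rows": [[1, 0, 0, 0, 0, 0, 0], [1, 0, 0, 0, 0, 0, 0], [1, 0, 0, 0, 0, 0, 0], [1, 0, 0, 0, 0, 0, 0], [1, 0, 0, -15, 0, 0, 0], [1, 0, 0, -30, 0, 0, 0], [1, 0, 0, -35, 0, 0, 0], [1, 0, 0, -25, 0, 0, 0], [1, 0, 0, 0, 0, 0, 0]]}}

```text
time_s: 23.38
tool_pos: [656.9, 30.6, 135.7]
eef_rot: [[0.071, 0.997, 0.013], [0.997, -0.071, 0.001], [0.002, 0.013, -1.0]]
contact_force: [0.7, 0.0, 0.6]
width: 85.3
```

```bash
python3 g.py 521 407.5 128;python3 look.py side s19 100 250 290 440;python3 look.py top t19 100 230 160 360;  python3 - <<'E'
from h import *
for n in("s19","t19"):
    c=pickle.load(open(n+".pkl","rb"))
    P=cloud(c);Q=P.reshape(-1,3)
    for k,p0,h,R in(("cup",(652,28),52,19.3),("jar",(647,-69),67,29),("tum",(660,123),87,24.5)):
        m=(np.linalg.norm(Q[:,:2]-p0,axis=1)<R+12)&(abs(Q[:,2]-h)<6)
        q=Q[m]
        if len(q)<10: print(n,k,"few");continue
        f=least_squares(lambda p:np.linalg.norm(q[:,:2]-p,axis=1)-R,p0,loss="soft_l1")
        print(n,k,len(q),f.x.round(1))
E
```

```text
t 23.38 tool shift [ 366.3 -162.3    6.4] rows 11 pos [656.9  30.6 135.7] F [0.7 0.  0.6] w 85.3
yang -4.06 z [ 0.0132  0.0014 -0.9999] j [ 27.  35. -45.  94.  28.  62. -30.]
s19 cup 88 [652.3  28. ]
s19 jar 168 [646.9 -70.2]
s19 tum 95 [660.4 122.1]
t19 cup few
t19 jar 39 [646.6 -66.6]
t19 tum 80 [661.1 125.2]
```

View pics/s19.png

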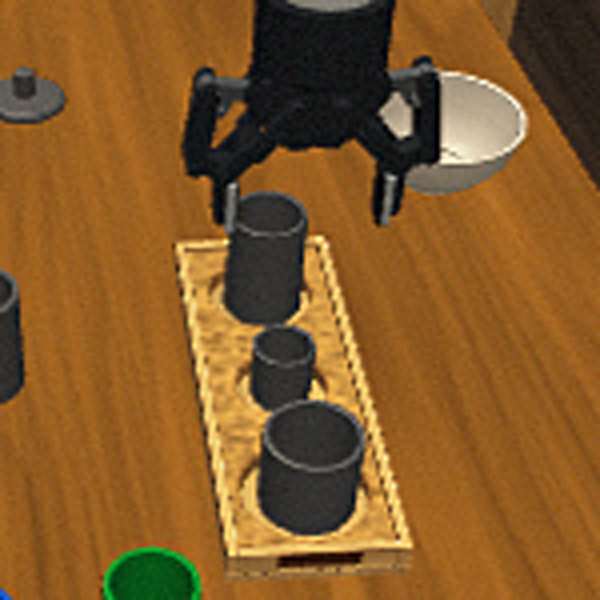

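View pics/t19.png

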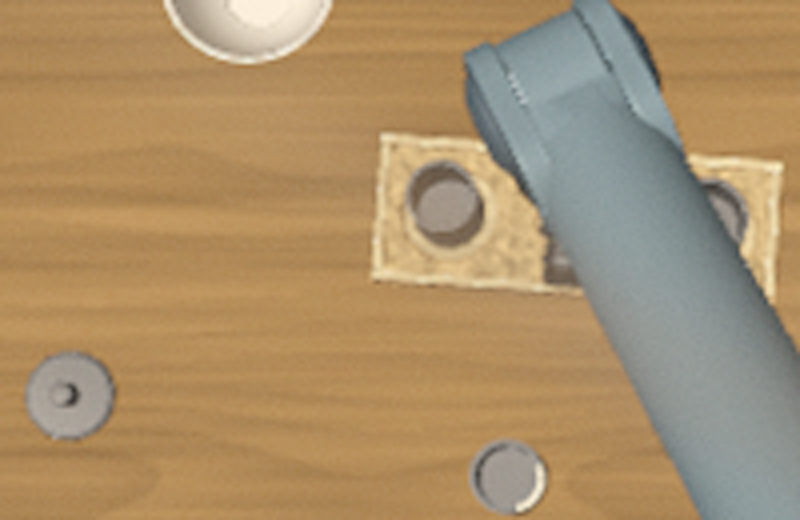

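All three pieces stand upright in their openings: cup (652,28), jar (647,-69), tumbler (660.5,123.5). Now the lid. In the top crop it is at (70,394) with the larger disc, knob up. I'll carry a partly closed gripper there.

Emit:
{"api": "play_rows", "payload": {"rows": [[0.2, 16, -7, 0, 0, 0, 0], [0.2, 33, -14, 0, 0, 0, 0], [0.2, 34, -15, 0, 0, 0, 0], [0.2, 34, -15, 0, 0, 0, 0], [0.2, 34, -15, 0, 0, 0, 0], [0.2, 34, -15, 0, 0, 0, 0], [0.2, 34, -15, 0, 0, 0, 0], [0.2, 34, -15, 0, 0, 0, 0], [0.2, 34, -15, 0, 0, 0, 0], [0.2, 34, -14, 0, 0, 0, 0], [0.2, 30, -12, 0, 0, 0, 0], [0.2, 17, -6, 0, 0, 0, 0]]}}

```text
time_s: 24.48
tool_pos: [515.7, 411.9, 126.4]
eef_rot: [[0.065, 0.998, -0.004], [0.998, -0.065, 0.002], [0.002, -0.004, -1.0]]
contact_force: [-0.1, 1.0, -0.3]
width: 51.6
```

Emit:
{"api": "play_rows", "payload": {"rows": [[0.2, 0, 0, 15, 0, 0, 0], [0.2, 0, 0, 20, 0, 0, 0], [0.2, 0, 0, 10, 0, 0, 0], [0.2, 0, 0, 0, 0, 0, 0], [0.2, 0, 0, 0, 0, 0, 0], [0.2, 0, 0, 0, 0, 0, 0]]}}

```text
time_s: 24.98
tool_pos: [521.2, 406.4, 82.4]
eef_rot: [[0.073, 0.997, 0.0], [0.997, -0.073, -0.0], [-0.0, 0.0, -1.0]]
contact_force: [0.2, -0.4, 0.6]
width: 51.0
```

```bash
python3 g.py 521 407.5 17;python3 look.py side s20 60 150 240 360; python3 - <<'E'
from h import *
S=pickle.load(open("side.pkl","rb"));T=pickle.load(open("top.pkl","rb"))
# knob centre
for n,c in(("side",S),("top",T)):
    Q=cloud(c).reshape(-1,3);m=(np.linalg.norm(Q[:,:2]-[521,407],axis=1)<25)&(Q[:,2]>30)
    q=Q[m];print(n,len(q),q.mean(0).round(1))
c=pickle.load(open("s20.pkl","rb"));Q=cloud(c).reshape(-1,3)
m=(np.linalg.norm(Q[:,:2]-[521,407],axis=1)<45)&(Q[:,2]>50)&(Q[:,2]<110);q=Q[m]
for s in(q[:,0]<521,q[:,0]>521): print(np.sort(q[s][:,2])[:6].round(1), q[s&(q[:,2]<95)].mean(0).round(1))
E
```

```text
t 24.98 tool shift [ 1.1 -0.2 65.4] rows 2 pos [521.2 406.4  82.4] F [ 0.2 -0.4  0.6] w 51.0
yang -4.17 z [ 1.e-04 -1.e-04 -1.e+00] j [ -9.  40. -45.  94.  32.  59. -68.]
side 20 [521.5 404.4  34.4]
top 30 [522.3 409.5  36.4]
[89.6 90.7 90.8 91.8 92.3 93. ] [489.1 400.5  91.4]
[88.5 88.8 91.4 91.4 91.7 91.9] [549.6 395.2  91.1]
```

View pics/s20.png

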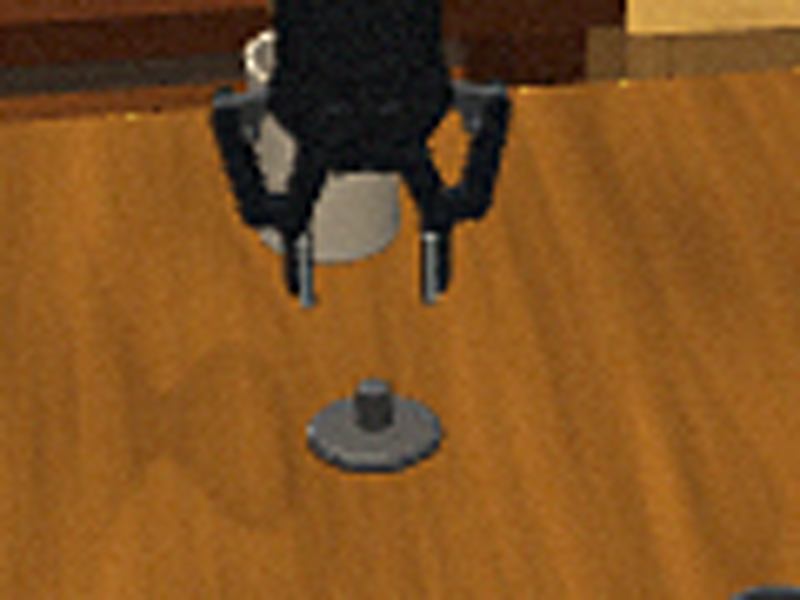

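The gripper is centred over the knob at crop (375,390). Descending in two steps.

Emit:
{"api": "play_rows", "payload": {"rows": [[0.2, 1, 0, 15, 0, 0, 0], [0.2, 0, 0, 20, 0, 0, 0], [0.2, 0, 0, 15, 0, 0, 0], [0.2, 0, 0, 8, 0, 0, 0], [0.2, 0, 0, 4, 0, 0, 0], [0.2, 0, 0, 0, 0, 0, 0], [0.2, 0, 0, 0, 0, 0, 0]]}}

```text
time_s: 25.62
tool_pos: [520.5, 408.6, 20.4]
eef_rot: [[0.071, 0.997, 0.0], [0.997, -0.071, 0.0], [0.0, 0.0, -1.0]]
contact_force: [0.3, -0.5, 0.2]
width: 51.5
```

```bash
python3 g.py 521 407.5 17;python3 look.py side s21 60 150 240 360
```

```text
t 25.62 tool shift [-1.   0.5  3.4] rows 1 pos [520.5 408.6  20.4] F [ 0.3 -0.5  0.2] w 51.5
yang -4.07 z [ 1.e-04  5.e-04 -1.e+00] j [-11.  45. -42.  95.  35.  54. -70.]
```

View pics/s21.png

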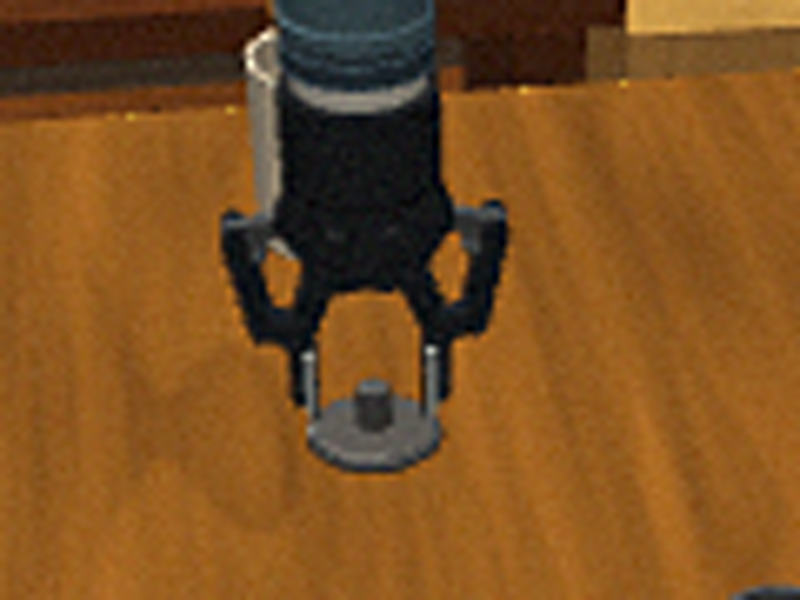

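The pads straddle the knob just above the disc. Closing.

Emit:
{"api": "play_rows", "payload": {"rows": [[0.2, -1, 0, 1.5, 0, 0, 0], [-0.3, 0, 0, 0, 0, 0, 0], [-1, 0, 0, 0, 0, 0, 0], [-1, 0, 0, 0, 0, 0, 0], [-1, 0, 0, 0, 0, 0, 0], [-1, 0, 0, 0, 0, 0, 0], [-1, 0, 0, 0, 0, 0, 0], [-1, 0, 0, 0, 0, 0, 0]]}}

```text
time_s: 26.33
tool_pos: [520.8, 407.6, 19.5]
eef_rot: [[0.071, 0.997, 0.001], [0.997, -0.071, 0.0], [0.001, 0.001, -1.0]]
contact_force: [-0.4, -0.4, 4.7]
width: 15.3
```

```bash
python3 g.py 646.7 -68.5 150;python3 look.py side s22 60 150 240 360
```

```text
t 26.33 tool shift [-465.8  159.6 -130.6] rows 14 pos [520.8 407.6  19.5] F [-0.4 -0.4  4.7] w 15.3
yang -4.08 z [ 8.e-04  5.e-04 -1.e+00] j [-11.  45. -42.  95.  36.  54. -70.]
```

View pics/s22.png

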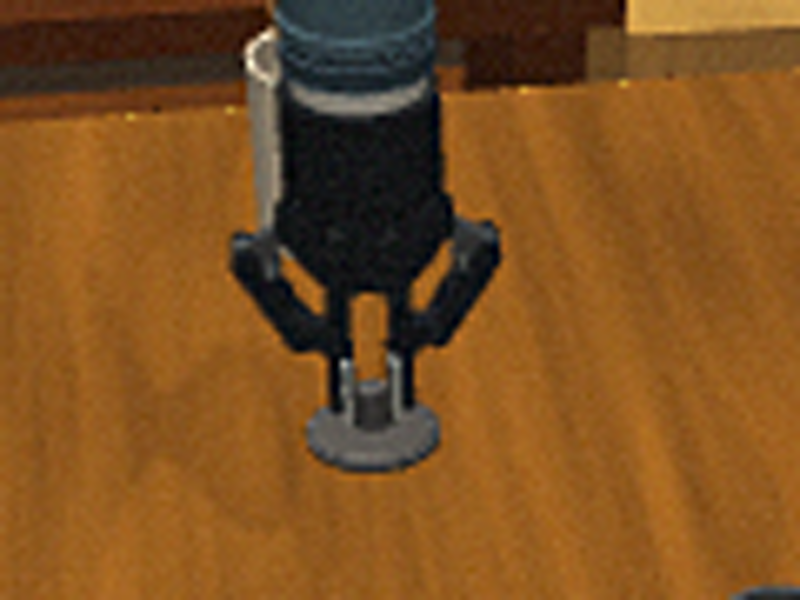

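The knob is held, width 15.3 where 18 is stated. I'll lift and check the hold.

Emit:
{"api": "play_rows", "payload": {"rows": [[-1, 0, 0, -10, 0, 0, 0], [-1, 0, 0, -25, 0, 0, 0], [-1, 0, 0, -30, 0, 0, 0], [-1, 0, 0, -30, 0, 0, 0], [-1, 0, 0, -15, 0, 0, 0], [-1, 0, 0, 0, 0, 0, 0]]}}

```text
time_s: 26.88
tool_pos: [522.2, 409.7, 133.5]
eef_rot: [[0.071, 0.997, 0.006], [0.997, -0.071, 0.005], [0.006, 0.006, -1.0]]
contact_force: [-0.3, 0.9, -0.1]
width: 15.4
```

```bash
python3 g.py 646.7 -68.5 130;python3 look.py side s23 40 130 240 360
```

```text
t 26.88 tool shift [-468.1  158.2    1.7] rows 14 pos [522.2 409.7 133.5] F [-0.3  0.9 -0.1] w 15.4
yang -4.08 z [ 0.0061  0.0054 -1.    ] j [ -8.  37. -47.  93.  30.  63. -66.]
```

View pics/s23.png

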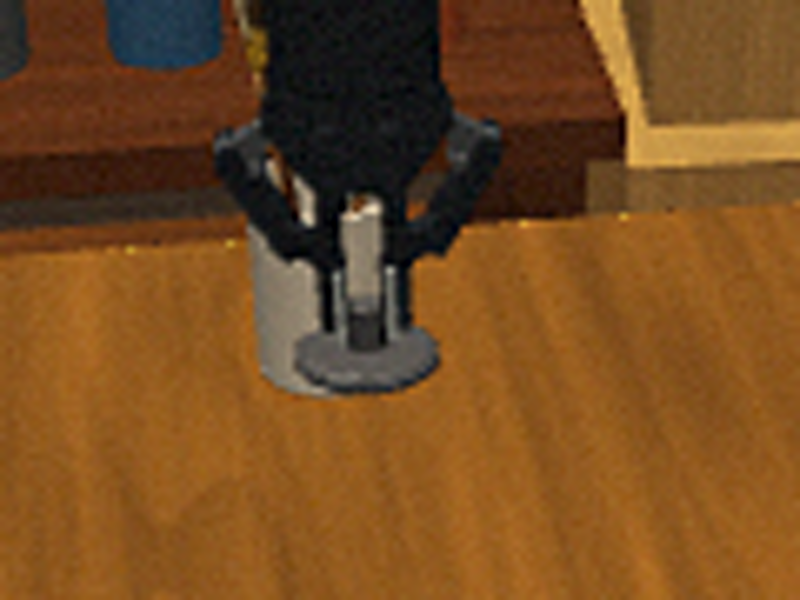

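The lid hangs level in the gripper. Carrying it over the jar.

Emit:
{"api": "play_rows", "payload": {"rows": [[-1, -15, 5, 0, 0, 0, 0], [-1, -30, 10, 0, 0, 0, 0], [-1, -34, 12, 0, 0, 0, 0], [-1, -34, 12, 0, 0, 0, 0], [-1, -34, 12, 0, 0, 0, 0], [-1, -34, 12, 0, 0, 0, 0], [-1, -34, 12, 0, 0, 0, 0], [-1, -34, 12, 0, 0, 0, 0], [-1, -34, 12, 0, 0, 0, 0], [-1, -34, 12, 0, 0, 0, 0], [-1, -34, 12, 0, 0, 0, 0], [-1, -34, 12, 0, 0, 0, 0]]}}

```text
time_s: 27.93
tool_pos: [625.8, 11.1, 125.8]
eef_rot: [[0.071, 0.997, -0.005], [0.997, -0.071, -0.0], [-0.001, -0.005, -1.0]]
contact_force: [0.5, 1.8, -0.7]
width: 15.6
```

Emit:
{"api": "play_rows", "payload": {"rows": [[-1, -34, 12, 0, 0, 0, 0], [-1, -30, 10, 0, 0, 0, 0], [-1, -12, 3, 0, 0, 0, 0], [-1, -5, 1, 0, 0, 0, 0], [-1, 0, 0, 0, 0, 0, 0], [-1, 0, 0, 0, 0, 0, 0], [-1, 0, 0, 0, 0, 0, 0], [-1, 0, 0, 0, 0, 0, 0]]}}

```text
time_s: 28.6
tool_pos: [647.4, -65.6, 128.8]
eef_rot: [[0.067, 0.998, -0.0], [0.998, -0.067, 0.001], [0.001, -0.0, -1.0]]
contact_force: [-0.3, 0.6, -0.9]
width: 15.4
```

```bash
python3 g.py 646.7 -68.5 95;python3 look.py side s24 120 260 290 440
```

```text
t 28.6 tool shift [-3.  -0.5 33.8] rows 1 pos [647.4 -65.6 128.8] F [-0.3  0.6 -0.9] w 15.4
yang -3.81 z [-3.0e-04  1.4e-03 -1.0e+00] j [ 35.  35. -44.  94.  27.  62. -21.]
```

View pics/s24.png

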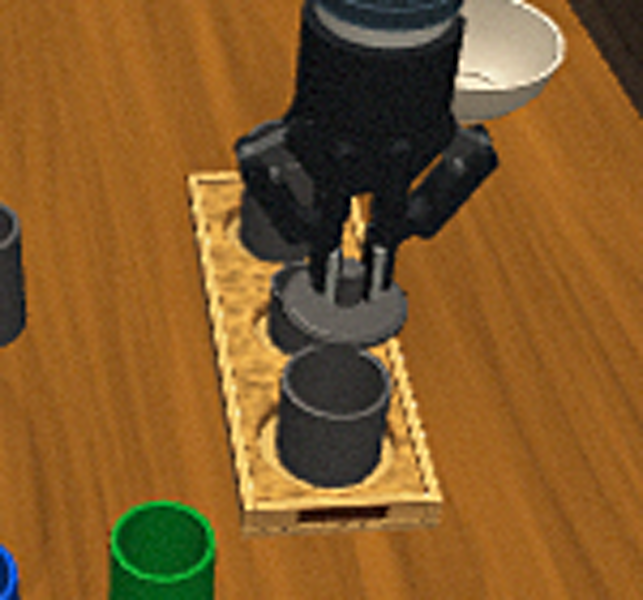

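```bash
cat > lid.py <<'E'
from h import *
import sys
c=pickle.load(open(sys.argv[1]+".pkl","rb"));tz=float(sys.argv[2]);zo=tz-19.5
Q=cloud(c).reshape(-1,3)
m=(np.linalg.norm(Q[:,:2]-[647,-69],axis=1)<45)&(Q[:,2]>zo+5)&(Q[:,2]<zo+19)
q=Q[m];f=least_squares(lambda p:np.maximum(0,np.linalg.norm(q[:,:2]-p,axis=1)-34),cv2.minEnclosingCircle(q[:,:2].astype(np.float32))[0])
print("enc",cv2.minEnclosingCircle(q[:,:2].astype(np.float32)),"fit",f.x.round(1))
d=np.linalg.norm(q[:,:2]-f.x,axis=1);s=q[(d<29)&(d>14)]
k=least_squares(lambda p:p[0]+p[1]*(s[:,0]-f.x[0])+p[2]*(s[:,1]-f.x[1])-s[:,2],[zo+14,0,0],loss="soft_l1",f_scale=1)
print("plane z",k.x[0].round(1),"above expected origin",(k.x[0]-zo).round(1),"slopes deg",np.degrees(k.x[1:]).round(1),len(s))
q=Q[(np.linalg.norm(Q[:,:2]-[647,-69],axis=1)<38)&(abs(Q[:,2]-66)<4)]
if len(q)>20 and tz>100:
    j=least_squares(lambda p:np.linalg.norm(q[:,:2]-p,axis=1)-29,[647,-69],loss="soft_l1");print("jar",j.x.round(1),len(q))
E
python3 lid.py s24 128.8
```

```text
enc ((647.2048950195312, -65.0940933227539), 34.25502395629883) fit [647.3 -65.1]
plane z 123.0 above expected origin 13.7 slopes deg [-0.   0.7] 179
jar [646.8 -70.4] 136
```

In the same camera the lid centre is (647.3,-65.1) and the jar's is (646.8,-70.4). The lid is level to within about 0.7°. I'll shift by about -4 mm in y and go down to just above the rim, then remeasure.

Emit:
{"api": "play_rows", "payload": {"rows": [[-1, -2, 0, 12, 0, 0, 0], [-1, -1, 0, 14, 0, 0, 0], [-1, 0, 0, 8, 0, 0, 0], [-1, 0, 0, 2, 0, 0, 0], [-1, 0, 0, 0, 0, 0, 0], [-1, 0, 0, 0, 0, 0, 0], [-1, 0, 0, 0, 0, 0, 0]]}}

```text
time_s: 29.23
tool_pos: [648.1, -71.9, 93.2]
eef_rot: [[0.071, 0.997, 0.001], [0.997, -0.071, 0.0], [0.0, 0.001, -1.0]]
contact_force: [0.4, 0.4, -0.5]
width: 15.1
```

```bash
python3 g.py 646.7 -68.5 79;python3 look.py side s25 140 250 310 430; python3 lid.py s25 92.5
```

```text
t 29.23 tool shift [ 3.3 -1.6 14.2] rows 1 pos [648.1 -71.9  93.2] F [ 0.4  0.4 -0.5] w 15.1
yang -4.08 z [ 9.e-04  3.e-04 -1.e+00] j [ 34.  38. -42.  95.  29.  58. -22.]
enc ((647.7940673828125, -71.41615295410156), 33.41644287109375) fit [647.8 -71.4]
plane z 87.1 above expected origin 14.1 slopes deg [-0.1  0.2] 171
```

View pics/s25.png

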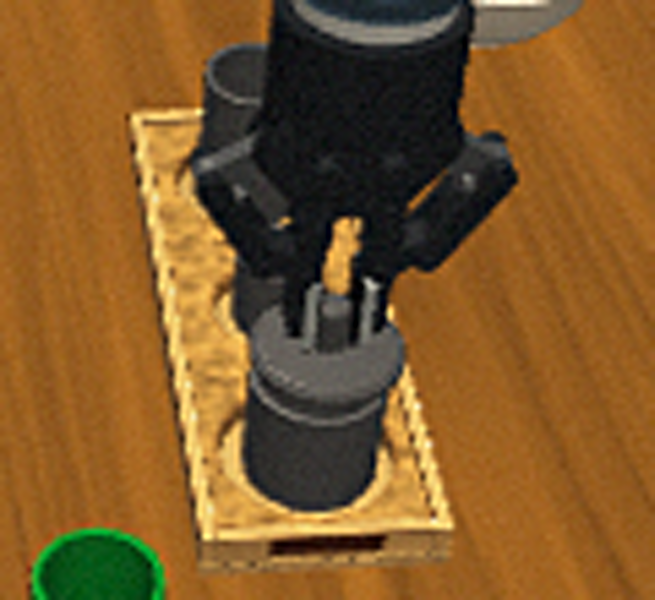

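The lid is within about 1 mm of the jar centre and level. Lowering with a 1 mm correction.

Emit:
{"api": "play_rows", "payload": {"rows": [[-1, 1, -1, 3, 0, 0, 0], [-1, 0, 0, 3, 0, 0, 0], [-1, 0, 0, 3, 0, 0, 0], [-1, 0, 0, 2, 0, 0, 0], [-1, 0, 0, 1, 0, 0, 0], [-1, 0, 0, 0, 0, 0, 0], [-1, 0, 0, 0, 0, 0, 0]]}}

```text
time_s: 29.87
tool_pos: [646.7, -71.0, 80.7]
eef_rot: [[0.071, 0.997, -0.0], [0.997, -0.071, 0.0], [0.0, -0.0, -1.0]]
contact_force: [-0.5, 0.5, -1.8]
width: 15.1
```

```bash
python3 g.py 646.7 -68.5 79;python3 look.py side s26 140 250 310 430; python3 lid.py s26 80
```

```text
t 29.87 tool shift [ 2.5 -0.1  1.7] rows 1 pos [646.7 -71.   80.7] F [-0.5  0.5 -1.8] w 15.1
yang -4.08 z [-1.e-04  1.e-04 -1.e+00] j [ 34.  38. -42.  96.  29.  57. -22.]
enc ((646.4576416015625, -70.3058090209961), 34.05078125) fit [646.5 -70.3]
plane z 74.6 above expected origin 14.1 slopes deg [-0.1  0. ] 178
```

View pics/s26.png

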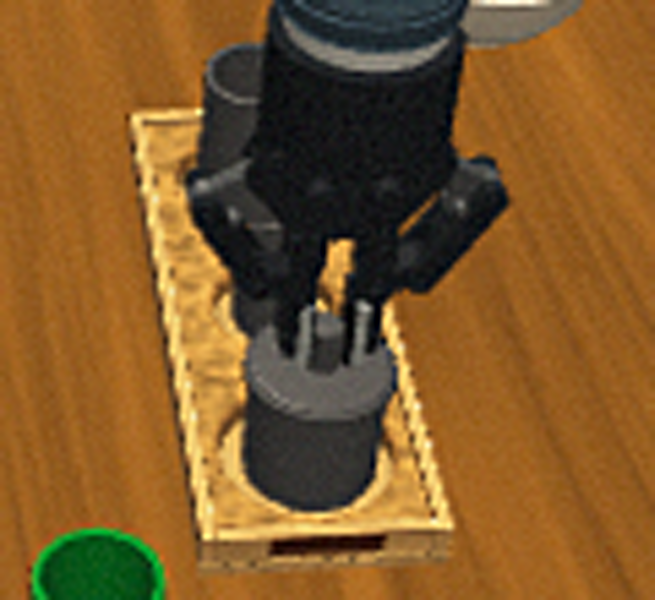

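Nearly seated and centred. Easing down until contact.

Emit:
{"api": "play_rows", "payload": {"rows": [[-1, 0, 0, 0.7, 0, 0, 0], [-1, 0, 0, 0.5, 0, 0, 0], [-1, 0, 0, 0, 0, 0, 0], [-1, 0, 0, 0, 0, 0, 0]]}}

```text
time_s: 30.25
tool_pos: [646.7, -71.0, 79.6]
eef_rot: [[0.071, 0.997, 0.0], [0.997, -0.071, 0.0], [0.0, 0.0, -1.0]]
contact_force: [0.1, 0.6, -1.3]
width: 15.0
```

```bash
python3 g.py 646.7 -68.5 79
```

```text
t 30.25 tool shift [ 2.5 -0.2  0.6] rows 1 pos [646.7 -71.   79.6] F [ 0.1  0.6 -1.3] w 15.0
yang -4.08 z [ 1.e-04  0.e+00 -1.e+00] j [ 34.  38. -42.  96.  30.  57. -22.]
```

Emit:
{"api": "play_rows", "payload": {"rows": [[-1, 0, 0, 0.5, 0, 0, 0], [-1, 0, 0, 0.3, 0, 0, 0], [-1, 0, 0, 0, 0, 0, 0], [-1, 0, 0, 0, 0, 0, 0]]}}

```text
time_s: 30.58
tool_pos: [646.9, -71.0, 79.5]
eef_rot: [[0.071, 0.997, 0.0], [0.997, -0.071, -0.0], [-0.0, 0.0, -1.0]]
contact_force: [-3.3, 0.2, 4.9]
width: 14.9
```

```bash
python3 g.py 646.7 -68.5 79
```

```text
t 30.58 tool shift [ 2.5 -0.3  0.5] rows 1 pos [646.9 -71.   79.5] F [-3.3  0.2  4.9] w 14.9
yang -4.08 z [ 2.e-04 -4.e-04 -1.e+00] j [ 34.  38. -42.  96.  30.  57. -22.]
```

Contact came at exactly the expected seat height, at +4.9 N. Opening gently and backing off upward.

Emit:
{"api": "play_rows", "payload": {"rows": [[-0.2, 0, 0, 0, 0, 0, 0], [0.2, 0, 0, 0, 0, 0, 0], [0.2, 0, 0, 0, 0, 0, 0], [0.2, 0, 0, 0, 0, 0, 0], [0.2, 0, 0, -15, 0, 0, 0], [0.2, 0, 0, -30, 0, 0, 0], [0.2, 0, 0, -35, 0, 0, 0], [0.2, 0, -25, -20, 0, 0, 0], [0.2, 0, -35, 0, 0, 0, 0], [0.2, 0, -35, 0, 0, 0, 0], [0.2, 0, -35, 0, 0, 0, 0], [0.2, 0, -20, 0, 0, 0, 0]]}}

```text
time_s: 31.58
tool_pos: [493.4, -59.8, 178.9]
eef_rot: [[0.07, 0.998, -0.003], [0.998, -0.07, -0.002], [-0.002, -0.003, -1.0]]
contact_force: [0.0, -0.2, 0.0]
width: 51.0
```

Emit:
{"api": "play_rows", "payload": {"rows": [[0.2, -30, 0, 0, 0, 0, 0], [0.2, -35, 0, 0, 0, 0, 0], [0.2, -35, 0, 0, 0, 0, 0], [0.2, -35, 0, 0, 0, 0, 0], [0.2, -35, 0, 0, 0, 0, 0], [0.2, -30, 0, 0, 0, 0, 0], [0.2, 0, 0, 0, 0, 0, 0], [0.2, 0, 0, 0, 0, 0, 0]]}}

```text
time_s: 32.25
tool_pos: [482.5, -262.6, 179.5]
eef_rot: [[0.077, 0.997, 0.001], [0.997, -0.077, -0.001], [-0.001, 0.001, -1.0]]
contact_force: [0.0, 0.5, -0.0]
width: 51.3
```

```bash
python3 g.py 646.7 -68.5 79;python3 look.py side s27 100 270 230 430;python3 look.py top t27 110 300 150 470; python3 lid.py s27 79.5; python3 - <<'E'
from h import *
for n in("s27","t27"):
    c=pickle.load(open(n+".pkl","rb"));Q=cloud(c).reshape(-1,3)
    for k,p0,h,R in(("cup",(652,28),52,19.3),("tum",(660,123),87,24.5),("chip",(459,76),80,26.5),):
        q=Q[(np.linalg.norm(Q[:,:2]-p0,axis=1)<R+12)&(abs(Q[:,2]-h)<6)]
        if len(q)<10: print(n,k,"few");continue
        f=least_squares(lambda p:np.linalg.norm(q[:,:2]-p,axis=1)-R,p0,loss="soft_l1")
        print(n,k,len(q),f.x.round(1))
E
```

```text
t 32.25 tool shift [206.2 148.8 100.5] rows 8 pos [ 482.5 -262.6  179.5] F [ 0.   0.5 -0. ] w 51.3
yang -4.39 z [ 9.e-04 -6.e-04 -1.e+00] j [ 63.  20. -45. 107.  16.  60.   7.]
enc ((647.1616821289062, -70.53133392333984), 34.39680480957031) fit [646.9 -70.4]
plane z 73.5 above expected origin 13.5 slopes deg [-0.1 -0.1] 227
s27 cup 86 [652.5  28.4]
s27 tum 107 [660.4 122.3]
s27 chip 40 [461.2  74.9]
t27 cup 49 [652.4  30.9]
t27 tum 80 [660.7 125.3]
t27 chip 62 [459.   77.6]
```

View pics/s27.png

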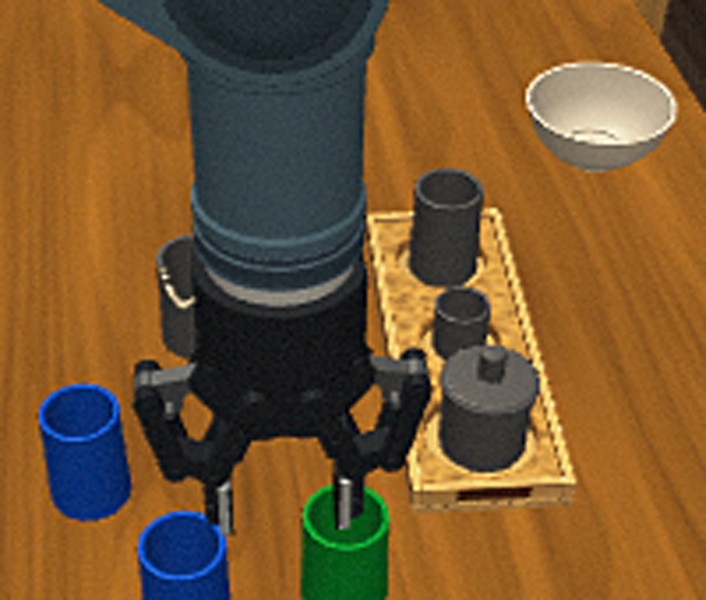

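View pics/t27.png

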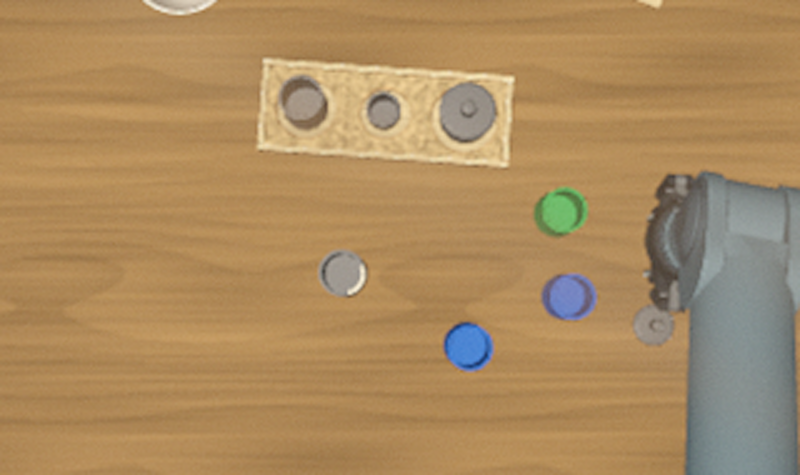

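The lid is seated flat: disc top at 73.5, tilt about 0.1°, centred on the jar. The other pieces are upright in their openings, and the rejects and coloured tumblers are unmoved. The arm is clear at z≈180. Handing in.

```bash
python3 -c "
from cell import ticket
print(ticket.close_job())"
```

```text
the job is handed in; nothing more can be done
None
```

The set is packed and handed in at about 32 s of the 106 s allowed. The jar is in the large insert, the sound tumbler in the medium one and the cup in the small one, all upright. The jar's lid is on it, knob up.

**Last checks:**
- **Lid:** it is level to about 0.1° and within about 1 mm of the jar's centre. Contact came at the expected seating height.
- **Pieces in the box:** all three are within about 3 mm of their opening centres, and each was lowered to light contact (about 5 N or less) before release.
- **Rejects:** the chipped tumbler measured in its original place, within the spread of the camera readings. The small lid and the coloured tumblers look unmoved in the pictures, and the gripper was clear of everything at the end.

**What disagreed:**
- **Gripper height:** the fingertips stood about 25 mm higher than the given tool offset implies, so I set grasp heights from the camera depth.
- **Camera offset:** the two cameras differed by about 3 mm along y.
- **Knob width:** the lid's knob read 15 mm between the pads instead of 18 mm, but the hold was firm and the lid stayed level.

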